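# Change over the packs in a locked charging case

## Robot

A 7-joint arm with a two-finger parallel gripper is mounted at the origin on the work surface. World frame = base frame: x ahead of the robot, y to its left, z up, the work surface at z = 0. Lengths are in m, angles in rad, forces in N, time in s.
With the tool pointing down it reaches from about 0.35 to 0.9 m from the base axis. Payload 19.9 kg.
Tool frame: the origin (TCP) lies between the finger pads; the fingertips stand 17 mm ahead of it and the grasp point (between the pads) lies 2 mm behind it (finger_overhang is the distance from the TCP to the fingertips, in m); z points along the fingers, y is the direction in which the jaws open and shut (so a half turn about z gives the same grasp; the last joint's range is limited). The gripper opens to 94 mm and grips with 3 to 60 N. Pads are 16 mm wide; open, the fingers measure 119 mm over their backs; the gripper's body (75 mm by 177 mm) begins 78 mm behind the grasp point.
Start: joints at [-1.387, 0.417, -0.01, 1.614, 0.005, 1.111, -0.053], TCP at [0.139, 0.609, 0.222] pointing down, gripper open.
Joint ranges: [-2.81, 2.81], [-0.39, 2.02], [-1.27, 1.25], [0.06, 2.57], [-1.19, 4.33], [0.19, 2], [-2.82, 2.82]. Speed limits (rad/s): [1.89, 1.89, 2.39, 2.39, 3.01, 3.01, 3.01].

## Interface

Orientations are given as a unit quaternion [w, x, y, z].
In Python, from cell import * gives the robot as it stands.
- The arm moves only by the tool carry_out, never from a script. Its argument "targets" is a list of rows, each a list of 3 entries, a list of its own where there are three numbers: the shift along the tool's x, y, z in m, then the turn, a rotation vector about the tool's x, y, z in degrees, then the finger opening in m, from 0 to 0.094. A call has 1 to 5 rows; each row shifts and turns the pose as measured when the row begins, along the tool's axes as they then stand; what a row does not reach is not made up. A row lasts 1/8 s, in which the tool goes at most 62.5 mm and 10.7 degrees, less where a joint would pass 70% of its speed; a pose out of reach is approached as far as the arm can. A call with a gripper value outside its range is refused whole. The fingers move at their own pace and stop on an object; "newtons" is the grip in N (left out, the last holds). Time passes only in rows, so rows that do not move let the fingers close. It gives the time, the measured TCP pose, the force and the opening at its end, in the units of the state.
- observe(): the state, without advancing time (a new reading comes with each control period).
- snapshot(name): name is "scene" or "top" or "wrist"; returns a dict with "img" (420x560x3 uint8, red, green, blue), "camera_matrix" (3x3 intrinsics, pixels), "T" (4x4, takes a point from camera to world coordinates). Camera axes: x right, y up, looking along -z (the intrinsics and any distortion apply to the point x, -y, -z); pixel columns grow to the right and rows downward; lengths in m; the calibration is good to about 2 mm. A picture is of the moment at which its call begins. There is no depth.
- close_job(): hands the job in, once; it reports no verdict.
The state is a dict: "time_s": time; "joints": joint angles; "joint_vel": joint speeds; "joint_torque": joint torques, N m; "tool_pos": TCP position; "orientation": TCP orientation; "ft_force": force on the tool from outside, world axes, zero at the start; "wrist_torque": the same for the moment, N m; "width": finger opening in m.
Only numpy, scipy, OpenCV 4.12 (cv2) and the standard library are available. Lean on these libraries where they do the work, as an engineer would, in place of code of your own. Each camera call takes 0.05 s, during which the arm holds its last target. There are 200 camera calls.

## Task

Turn the key a quarter turn to unlock the charging case and swing its lid fully open. Take out each charged pack by squeezing its two side buttons together and stand it upright in the tray; then stand every loose pack of that same size from the bench fully home in a charging bay, one to a bay, leaving the thicker and thinner packs and everything else on the bench where they are. Shut the lid and lock it again with the key.

Things in the scene. Friction and masses are not known exactly. Their poses are not given: they have to be found in the camera images.
- case: Grey steel charging case, fixed: 250 mm (its x) by 210 mm (its y) by 105 mm tall, open-topped, under a lid (top face 110 mm up) hinged along its +y side; lock and pull bar are along the -y side. Origin: centre of its underside. Inside: three charging bays in a row along x, and a 50 mm tall power supply along the hinge side.
- lid (a joint): Lid angle (rad): 0 shut, growing to 1.75 (its stop, leaning back past upright, where it stays). Below about 1.3 it falls shut by itself. Lid 0.45 kg. The locked lid cannot be lifted.
- lid_bar (a point): Middle of the lid's steel pull bar: 10 mm thick, 80 mm long, parallel to the hinge (the case's x), 38 mm out from the lid's outer face, 25 mm from the lid's free edge. In the shut lid it lies at x +50, y -185, z +42 mm from lid_hinge. Axes turn with the lid (at 0: the case's). The bar can turn between fingers that pinch it across.
- lid_hinge (a point): Middle of the lid's hinge line, which runs along the case's x at the top of its +y side, 106 mm up.
- key (a joint): Key angle (rad): 0 to 0.1 locked (cam under the case's rim), growing as the key is turned clockwise (seen from above the shut lid) to its stop at 1.571; the cam is clear of the rim from about 1.2. Turns with 0.06 N m and stays where it is left.
- key_head (a point): Centre of the black head of the key, which stays in the cam lock in the lid: 9 mm thick (its x), 34 mm wide (its y), 28 mm tall (its z: 14 mm above and below this point); its lower edge is 10 mm above the lock's collar, 19 mm above the lid. Axes turn with key and lid (key 0, lid shut: the case's).
- tray: Open aluminium tray for charged packs, fixed: 200 mm (its x) by 115 mm (its y), 24 mm high, wall and floor 4 mm. Origin: centre of its underside. Empty at first.
- bay1 (a point): Centre of a charging bay's floor, 8 mm above the case's underside; axes: the case's. The bay is a pocket 45 mm (x) by 51.8 mm (y), its rim 26 mm above this floor; bays are 65 mm apart along x, on a line 28 mm from the case's middle towards -y.
- bay2 (a point): Bay floor centre, as bay1. A pack stands on it with its x along the case's x, either way round; its released teeth then sit under the rim and hold it: it lifts out only with both buttons squeezed. Lowered with the buttons squeezed it goes in freely (pressed down with them free, it clicks in at about 20 N).
- bay3 (a point): Bay floor centre, as bay1.
- done1: Black battery pack standing upright: 40 mm thick (its x), 48 mm wide (its y), 72 mm tall. Origin: centre of its underside. If present, it starts charged, latched in a bay. Buttons as on fresh1.
- done2: Black battery pack standing upright: 40 mm thick (its x), 48 mm wide (its y), 72 mm tall. Origin: centre of its underside. If present, it starts charged, latched in a bay. Buttons as on fresh1.
- done3: Black battery pack standing upright: 40 mm thick (its x), 48 mm wide (its y), 72 mm tall. Origin: centre of its underside. If present, it starts charged, latched in a bay. Buttons as on fresh1.
- fresh1: Black battery pack standing upright: 40 mm thick (its x), 48 mm wide (its y), 72 mm tall. Origin: centre of its underside. If present, it starts loose on the bench, to be charged. Grey spring buttons on its +y and -y faces, 20 mm wide, 42 to 62 mm up, 6.5 mm proud (61 mm over both): squeezed together (2 N to start, 6 N fully in) they go flush and draw in the latch teeth by the foot.
- fresh2: Black battery pack standing upright: 40 mm thick (its x), 48 mm wide (its y), 72 mm tall. Origin: centre of its underside. If present, it starts loose on the bench, to be charged. Buttons as on fresh1.
- fresh3: Black battery pack standing upright: 40 mm thick (its x), 48 mm wide (its y), 72 mm tall. Origin: centre of its underside. If present, it starts loose on the bench, to be charged. Buttons as on fresh1.
- thin: Black battery pack standing upright: 28 mm thick (its x), 48 mm wide (its y), 72 mm tall. Origin: centre of its underside. Look-alike for another charger; buttons that look like fresh1's.
- thick: Black battery pack standing upright: 54 mm thick (its x), 48 mm wide (its y), 72 mm tall. Origin: centre of its underside. Look-alike for another charger; buttons that look like fresh1's.
- adapter: White mains adapter, 65 by 62 by 28 mm, lying on the bench; a bystander.
- phone: Mobile phone, 150 by 73 by 9 mm, lying on the bench; a bystander.
- meter: Black multimeter, 185 by 88 by 34 mm, lying on the bench; a bystander.
- jar: Small amber jar, 56 mm wide, 70 mm tall; a bystander.
- tape: Roll of tape lying flat, 90 mm wide, 18 mm tall; a bystander.
- driver: Screwdriver lying on the bench, 160 mm long; a bystander.

How it is judged:
By the outcome, as a careful person would: the job done as asked, in the order asked, and still so for the second after the job is handed in, with the robot touching nothing.
Of done1, done2, done3 only 1 to 2 are there at a start; the rules pass over those that are not, and their reading is None.
Of fresh1, fresh2, fresh3 only 2 to 3 are there at a start; the rules pass over those that are not, and their reading is None.
At some moment in a run one of fresh1, fresh2, fresh3 may be knocked a few centimetres aside while the robot is not near it.
It also fails if it takes over 210 s, if anything falls off the work surface, if the arm or the gripper's body presses on something with over 40 N, if the wrist force passes 120 N, or if a joint passes its speed limit or range.

## Working session

There is one attempt and no reset: what is moved stays moved. The work goes in short steps, Python scripts to look and compute and a tool call to move; the robot and the scene stay as the last step left them, time stands still between calls to the robot, and variables do not carry over. Pictures are saved under pics/ and viewed, about 12 in all and at most 16, crops included, and the job is handed in when it is done.

Besides the shell and the picture viewer there is one more tool, called as name(argument=value, ...), one argument or row to a line, values as JSON. carry_out: Moves the arm, as the interface text tells. Its arguments: {"type":"object","properties":{"targets":{"type":"array"},"newtons":{"type":"number"}},"required":["targets"]}

```bash
ls; mkdir -p pics
python3 - <<'E'
from cell import *
import cv2
print(observe())
for n in ["scene","top"]:
    s=snapshot(n); cv2.imwrite(f"pics/{n}0.png",s["img"][:,:,::-1]); print(n,s["camera_matrix"],s["T"].round(4) if hasattr(s["T"],'round') else s["T"], [k for k in s])
E
```

```text
pics
{'time_s': 0.0, 'joints': array([-1.38750299,  0.41795422, -0.01029216,  1.61413877,  0.00468682,
        1.11072186, -0.05299179]), 'joint_vel': array([ 1.02907908e-03,  1.18221111e-03,  8.52049554e-05,  1.79084441e-03,
       -7.94252742e-04,  3.32640050e-04, -6.90257469e-04]), 'joint_torque': array([-1.72946820e-04, -8.51256466e+01,  6.38499856e-01, -4.25966477e+01,
       -4.89113247e-02,  1.86995388e-02,  9.37294385e-05]), 'tool_pos': array([0.13925169, 0.60893419, 0.22185254]), 'orientation': array([-2.58142467e-05,  1.12159878e-01,  9.93689993e-01, -5.98626457e-04]), 'ft_force': array([ 0.03262254, -0.31583692,  0.42623521]), 'wrist_torque': array([-0.01759697,  0.01775382,  0.02094494]), 'width': 0.09401069860631853}
scene [[544.09227389   0.         276.64686316]
 [  0.         544.09227389 212.18120507]
 [  0.           0.           1.        ]] [[ 0.0546 -0.8299  0.5552  1.4841]
 [ 0.9985  0.05   -0.0234 -0.029 ]
 [-0.0084  0.5557  0.8314  1.4904]
 [ 0.      0.      0.      1.    ]] ['img', 'camera_matrix', 'T']
top [[445.4448827    0.         274.25488099]
 [  0.         445.4448827  209.23793042]
 [  0.           0.           1.        ]] [[ 0.017   0.9957 -0.0905  0.4631]
 [-0.9996  0.0188  0.0187  0.0327]
 [ 0.0203  0.0902  0.9957  1.2768]
 [ 0.      0.      0.      1.    ]] ['img', 'camera_matrix', 'T']
```

View pics/scene0.png

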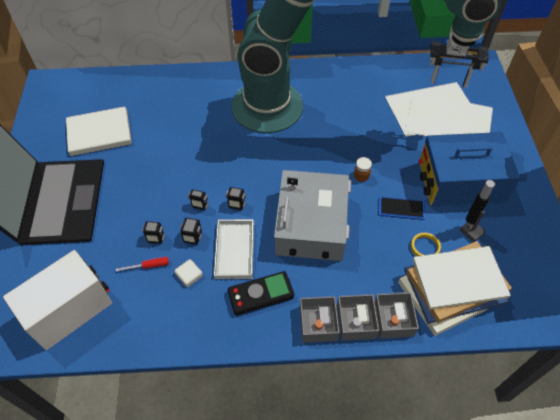

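View pics/top0.png

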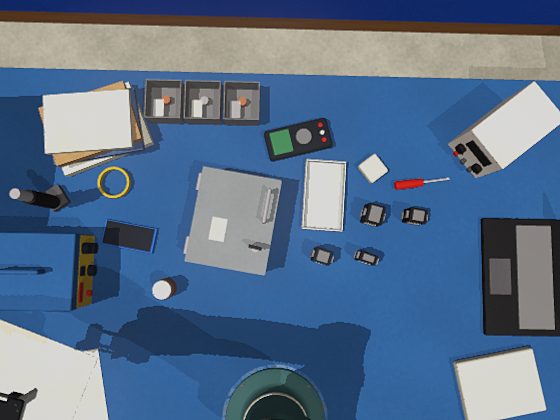

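The scene view shows the case at about (313,215) px, the tray at (234,248), and four packs near (199,199), (236,197), (153,232) and (190,231). The top view shows the case at (233,220), the key at (258,246), the bar at (267,205), and packs at (322,255), (367,256), (373,213) and (415,215). I'll zoom in on the relevant part.

```bash
cat > h.py <<'E'
import numpy as np, cv2
from scipy.spatial.transform import Rotation as R
from cell import *
def snap(n,f=None):
    s=snapshot(n); s["T"]=np.array(s["T"]); s["camera_matrix"]=np.array(s["camera_matrix"])
    if f: cv2.imwrite("pics/"+f,s["img"][:,:,::-1])
    return s
def ray(s,p):
    K=s["camera_matrix"]; u,v=p
    d=np.array([(u-K[0,2])/K[0,0],-(v-K[1,2])/K[1,1],-1.])
    return s["T"][:3,3],s["T"][:3,:3]@d
def onz(s,p,z):
    o,d=ray(s,p); return (o+d*(z-o[2])/d[2])
def proj(s,P):
    q=s["T"][:3,:3].T@(np.asarray(P,float)-s["T"][:3,3]); K=s["camera_matrix"]
    return np.array([K[0,2]-K[0,0]*q[0]/q[2],K[1,2]+K[1,1]*q[1]/q[2]])
def pose():
    o=observe(); q=o["orientation"]; return np.array(o["tool_pos"]),R.from_quat([q[1],q[2],q[3],q[0]]),o
def Rdown(yaw):  # tool y (jaw) direction at angle yaw from world x; z down
    y=np.array([np.cos(yaw),np.sin(yaw),0]); z=np.array([0,0,-1.]); return R.from_matrix(np.stack([np.cross(y,z),y,z],1))
def rel(target,Rt=None):
    """what is still needed, in tool axes"""
    p,r,o=pose()
    print("t",round(o["time_s"],2),"p",p.round(4),"shift tool mm",(r.inv().apply(np.array(target)-p)*1000).round(1), "turn deg",None if Rt is None else (r.inv()*Rt).as_rotvec(degrees=True).round(2),"w",round(o["width"],4))
def crop(s,x0,x1,y0,y1,k,f):
    cv2.imwrite("pics/"+f,cv2.resize(s["img"][y0:y1,x0:x1,::-1],None,fx=k,fy=k,interpolation=cv2.INTER_CUBIC))
E
python3 - <<'E'
from h import *
s=snap("top"); crop(s,175,440,150,285,3,"c1.png")
w=snap("wrist","w0.png"); print(w["camera_matrix"],w["T"].round(3)); p,r,o=pose(); print((r.inv().apply(w["T"][:3,3]-p)).round(4), (r.inv().as_matrix()@w["T"][:3,:3]).round(3))
E
```

```text
[[360.58901136   0.         287.93365427]
 [  0.         360.58901136 212.14270471]
 [  0.           0.           1.        ]] [[ 0.223 -0.938 -0.267  0.063]
 [ 0.975  0.214  0.061  0.627]
 [-0.    -0.274  0.962  0.384]
 [ 0.     0.     0.     1.   ]]
[ 0.078   0.0003 -0.162 ] [[ 0.     0.962  0.274]
 [ 1.    -0.    -0.   ]
 [-0.     0.274 -0.962]]
```

View pics/c1.png

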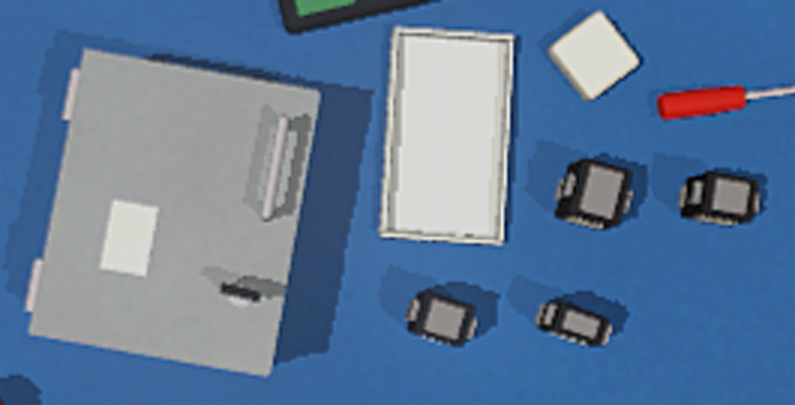

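Run:
```python
from h import *
s=snap("top")
def c(u,v,z): return onz(s,(175+u/3-.33,150+v/3-.33),z)[:2]
C=[c(85,50,.11),c(318,92,.11),c(270,376,.11),c(30,333,.11)]  # +x+y, +x-y, -x-y, -x+y
print(np.round(C,4)); 
ex=(C[0]-C[3]+C[1]-C[2]); print("yaw",np.degrees(np.arctan2(ex[1],ex[0])), "center",np.mean(C,0), [np.linalg.norm(C[i]-C[(i+1)%4]).round(4) for i in range(4)])
print("bar",c(283,115,.148),c(265,216,.148)); print("key",c(240,293,.15))
Tt=[c(395,28,.024),c(514,35,.024),c(503,243,.024),c(381,236,.024)]
print("tray",np.round(Tt,4),np.mean(Tt,0))
for n,p in dict(A=(443,318),B=(583,322),C=(602,190),D=(730,196)).items(): print(n,c(*p,.072).round(4))
rel([.4,.1,.3],Rdown(np.pi/2))
```

```text
[[ 0.6796  0.2012]
 [ 0.6463 -0.0049]
 [ 0.3974  0.0327]
 [ 0.4309  0.2408]]
yaw -8.823788877650738 center [0.53854564 0.1174346 ] [np.float64(0.2087), np.float64(0.2517), np.float64(0.2107), np.float64(0.2518)]
bar [0.61995212 0.02581991] [0.53352341 0.03948331]
key [0.46828084 0.0592016 ]
tray [[ 0.7229 -0.0801]
 [ 0.7185 -0.1939]
 [ 0.5199 -0.184 ]
 [ 0.5244 -0.069 ]] [ 0.62143429 -0.13172662]
A [ 0.4494 -0.1218]
B [ 0.4479 -0.2482]
C [ 0.5675 -0.2658]
D [ 0.5642 -0.3828]
t 0.25 p [0.1392 0.6091 0.2221] shift tool mm [-367.6 -438.3  -77.6] turn deg [ -0.04  -0.   -12.88] w 0.094
```

```bash
cat >> h.py <<'E'
from scipy.spatial.transform import Slerp
def plan(pts,w,p=None,r=None):
    """pts: list of (target pos, Rot, nrows); prints rows"""
    if p is None: p,r,_=pose()
    rows=[]
    for t,Rt,n in pts:
        t=np.array(t,float); sl=Slerp([0,1],R.concatenate([r,Rt])); p0=p
        for k in range(1,n+1):
            q=p0+(t-p0)*k/n; rr=sl(k/n)
            sh=r.inv().apply(q-p).round(4); tu=(r.inv()*rr).as_rotvec(degrees=True).round(1)
            rows.append([[float(x)+0. for x in sh],[float(x)+0. for x in tu],w])
            p=p+r.apply(sh); r=r*R.from_rotvec(tu,degrees=True)
    for i in range(0,len(rows),5): print(str(rows[i:i+5]).replace(" ",""))
Y=np.radians(-8.8); ex=np.array([np.cos(Y),np.sin(Y),0]); ey=np.array([-np.sin(Y),np.cos(Y),0])
E
python3 - <<'E'
from h import *
plan([([.18,.52,.30],Rdown(np.radians(64)),2),([.468,.059,.30],Rdown(Y),10)],.094)
E
```

```text
[[[-0.0298,-0.0389,-0.0389],[0.0,0.0,6.6],0.094],[[-0.0341,-0.0353,-0.0389],[0.0,0.0,6.5],0.094],[[-0.0461,-0.0288,0.0],[0.0,0.0,7.3],0.094],[[-0.0493,-0.0228,0.0001],[0.0,0.0,7.3],0.094],[[-0.0519,-0.0162,0.0],[0.0,0.0,7.2],0.094]]
[[[-0.0535,-0.0097,0.0],[0.0,0.0,7.3],0.094],[[-0.0543,-0.0028,0.0],[0.0,0.0,7.3],0.094],[[-0.0542,0.0042,0.0001],[0.0,0.0,7.3],0.094],[[-0.0532,0.011,0.0],[0.0,0.0,7.3],0.094],[[-0.0514,0.0176,0.0],[0.0,0.0,7.3],0.094]]
[[[-0.0487,0.0241,0.0],[0.0,0.0,7.2],0.094],[[-0.0454,0.03,0.0001],[0.0,0.0,7.3],0.094]]
```

carry_out(
  targets=[
    [[-0.03,-0.039,-0.039],[0,0,6.6],0.094],
    [[-0.034,-0.035,-0.039],[0,0,6.5],0.094],
    [[-0.046,-0.029,0],[0,0,7.3],0.094],
    [[-0.049,-0.023,0],[0,0,7.3],0.094],
    [[-0.052,-0.016,0],[0,0,7.2],0.094],
  ],
  newtons=20,
)

```text
time_s: 0.88
tool_pos: [0.2661, 0.3766, 0.3012]
orientation: [-0.0, 0.411, 0.912, -0.001]
ft_force: [1.1, 1.5, -0.7]
width: 0.094
```

carry_out(
  targets=[
    [[-0.053,-0.01,0],[0,0,7.3],0.094],
    [[-0.054,-0.003,0],[0,0,7.3],0.094],
    [[-0.054,0.004,0],[0,0,7.3],0.094],
    [[-0.053,0.011,0],[0,0,7.3],0.094],
    [[-0.051,0.018,0],[0,0,7.3],0.094],
  ],
)

```text
time_s: 1.5
tool_pos: [0.4072, 0.1356, 0.3021]
orientation: [-0.0, 0.684, 0.73, 0.001]
ft_force: [2.0, 1.0, -0.0]
width: 0.0941
```

Run:
```python
from h import *
plan([([.468,.059,.30],Rdown(Y),4)],.03)
rel([.468,.059,.30],Rdown(Y)); print(observe()["joints"].round(2))
```

```text
[[[-0.0201,0.0139,0.0005],[0.0,0.0,3.1],0.03],[[-0.0193,0.015,0.0005],[0.0,0.0,3.2],0.03],[[-0.0185,0.016,0.0005],[0.0,-0.1,3.1],0.03],[[-0.0176,0.017,0.0005],[0.0,0.0,3.2],0.03]]
t 1.5 p [0.4072 0.1356 0.3021] shift tool mm [-80.4  55.6   2. ] turn deg [ 0.   -0.09 12.55] w 0.0941
[-0.9  -0.04  0.5   1.98  0.02  1.2  -0.34]
```

carry_out(
  targets=[
    [[-0.027,0.019,0],[0,0,4.2],0.03],
    [[-0.026,0.021,0],[0,0,4.2],0.03],
    [[-0.024,0.022,0],[0,0,4.2],0.03],
    [[0,0,0],[0,0,0],0.03],
  ],
)

```text
time_s: 2.0
tool_pos: [0.471, 0.0512, 0.3025]
orientation: [-0.0, 0.765, 0.645, 0.001]
ft_force: [-0.3, -0.1, -0.1]
width: 0.0576
```

Run:
```python
from h import *
s=snap("wrist","w1.png")
rel([.468,.059,.30],Rdown(Y)); print(proj(s,[.468,.059,.15]),s["T"].round(3)); np.savez("w1.npz",T=s["T"])
```

```text
t 2.05 p [0.4705 0.0524 0.3024] shift tool mm [ 6.1 -3.5  2.4] turn deg [ 0.04 -0.14 -0.78] w 0.0533
[280.79921226 194.79252896] [[ 0.986  0.163  0.044  0.486]
 [-0.169  0.949  0.267  0.129]
 [ 0.002 -0.271  0.963  0.465]
 [ 0.     0.     0.     1.   ]]
```

View pics/w1.png

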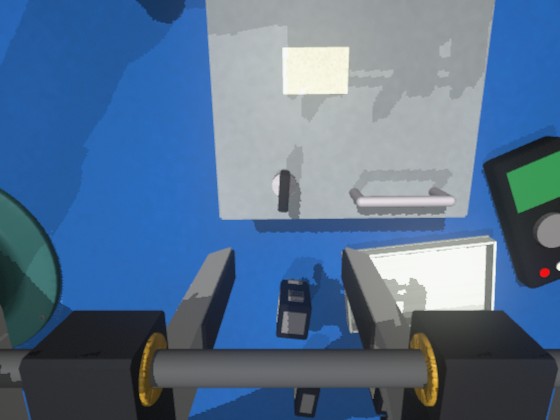

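The wrist view shows the shut lid with its −y edge running from (220,218) to (467,215). The black key head covers x 279–289 and y 170–211, and the bar runs from (358,201) to (453,200).

Run:
```python
from h import *
s=snap("wrist"); s["T"]=np.load("w1.npz")["T"]; s["img"]=cv2.imread("pics/w1.png")
g=s["img"].max(2)[160:220,265:300]; n,l,st,c=cv2.connectedComponentsWithStats((g<60).astype(np.uint8)); 
for i in range(1,n):
    if st[i,4]>40: print("key blob",st[i,:5]+[265,160,0,0,0],c[i]+[265,160])
a=onz(s,(220,218),.11);b=onz(s,(467.5,216),.11); e=b-a; print(a,b,np.linalg.norm(e),np.degrees(np.arctan2(e[1],e[0])))
yaw=np.arctan2(e[1],e[0]); X=e/np.linalg.norm(e); Yy=np.array([-X[1],X[0],0]); cc=(a+b)/2+.105*Yy; print("case",cc)
bar=onz(s,(405.5,200.5),.149); print("bar",bar,"pred",cc+.05*X-.08*Yy)
# key bbox prediction
for k in [onz(s,(284,190),.157)]:
    print("key guess",k,"case frame",np.dot(k-cc,X),np.dot(k-cc,Yy))
    P=np.array([proj(s,k*[1,1,0]+[0,0,z]+X*i*.0045+Yy*j*.017) for z in(.129,.157) for i in(-1,1) for j in(-1,1)]); print(P.min(0),P.max(0))
```

```text
[0.3999906  0.03657894 0.11      ] [ 0.65061941 -0.00430825  0.11      ] 0.2539420516635115 -9.265520735582422
case [0.54221105 0.11976539 0.11      ]
bar [0.57786509 0.03455326 0.149     ] pred [0.57867789 0.03275867 0.11      ]
key guess [0.47189186 0.06430771 0.157     ] case frame -0.06047248302858625 -0.06605619747829308
[278.54519604 165.77845576] [289.29738141 208.87023293]
```

```bash
sed -i 's/-8.8)/-9.0)/' h.py
python3 - <<'E'
from h import *
plan([([.4715,.0618,.19],Rdown(Y),3),([.4715,.0618,.144],Rdown(Y),2)],.03)
E
```

```text
[[[0.0028,0.0,0.0375],[0.0,-0.1,-0.2],0.03],[[0.0029,0.0,0.0374],[0.0,0.0,-0.1],0.03],[[0.0028,0.0,0.0375],[0.0,-0.1,-0.2],0.03],[[0.0,0.0,0.023],[0.0,0.0,0.0],0.03],[[0.0001,-0.0001,0.023],[0.0,0.0,0.0],0.03]]
```

carry_out(
  targets=[
    [[0.003,0,0.0375],[0,0,-0.2],0.03],
    [[0.003,0,0.0375],[0,0,-0.1],0.03],
    [[0.003,0,0.0375],[0,0,-0.2],0.03],
    [[0,0,0.023],[0,0,0],0.03],
    [[0,0,0.023],[0,0,0],0.03],
  ],
  newtons=25,
)

```text
time_s: 2.72
tool_pos: [0.4704, 0.069, 0.1411]
orientation: [-0.002, 0.756, 0.654, 0.004]
ft_force: [0.4, -0.5, -1.0]
width: 0.0299
```

Run:
```python
from h import *
rel([.4715,.0618,.144],Rdown(Y)); s=snap("wrist","w2.png")
```

```text
t 2.73 p [0.4704 0.069  0.1411] shift tool mm [-6.9  2.1 -3. ] turn deg [ 0.15 -0.45  0.72] w 0.0299
```

View pics/w2.png

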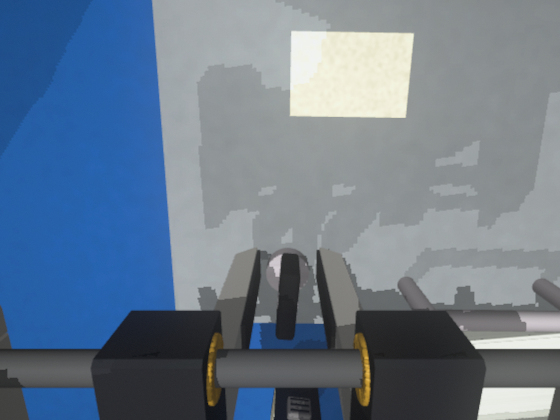

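The wrist view shows the key head (288,255–338) centred between the fingers, with its collar at (287,270). I'll correct the remaining offset along the tool and close.

carry_out(
  targets=[
    [[-0.007,0.001,-0.002],[0,-0.4,0.7],0.03],
    [[0,0,0],[0,0,0],0.0],
    [[0,0,0],[0,0,0],0.0],
    [[0,0,0],[0,0,0],0.0],
    [[0,0,0],[0,0,0],0.0],
  ],
)

```text
time_s: 3.4
tool_pos: [0.4692, 0.0628, 0.1429]
orientation: [0.0, 0.76, 0.65, 0.001]
ft_force: [0.6, 0.0, -4.0]
width: 0.0087
```

Run:
```python
from h import *
rel([.4715,.0618,.144],Rdown(Y)); o=observe(); print(o["ft_force"].round(1),o["wrist_torque"].round(2))
```

```text
t 3.4 p [0.4692 0.0628 0.1429] shift tool mm [-0.6  2.4 -1.1] turn deg [ 0.07 -0.03  0.14] w 0.0087
[ 0.6  0.  -4. ] [-0.3  -0.04 -0.08]
```

carry_out(
  targets=[
    [[0,0,0],[0,0,10],0],
    [[0,0,0],[0,0,10],0],
    [[0,0,0],[0,0,10],0],
    [[0,0,0],[0,0,10],0],
    [[0,0,0],[0,0,10],0],
  ],
)

```text
time_s: 4.03
tool_pos: [0.4702, 0.062, 0.1434]
orientation: [0.001, 0.967, 0.256, 0.002]
ft_force: [1.8, -2.3, -4.3]
width: 0.0084
```

Run:
```python
from h import *
rel([.4692,.0628,.1429],Rdown(Y-np.pi/2)); o=observe(); print(o["ft_force"].round(1),o["wrist_torque"].round(2))
```

```text
t 4.03 p [0.4702 0.062  0.1434] shift tool mm [-0.5 -1.2  0.5] turn deg [ 0.06 -0.22 38.64] w 0.0084
[ 1.8 -2.3 -4.3] [-0.68 -0.14  0.05]
```

carry_out(
  targets=[
    [[0,0,0],[0,0,10],0],
    [[0,0,0],[0,0,10],0],
    [[0,0,0],[0,0,10],0],
    [[0,0,0],[0,0,8.5],0],
    [[0,0,0],[0,0,0],0],
  ],
)

```text
time_s: 4.65
tool_pos: [0.4703, 0.061, 0.1434]
orientation: [0.001, 0.996, -0.088, 0.002]
ft_force: [0.8, -2.4, -3.7]
width: 0.0091
```

Run:
```python
from h import *
rel([.4692,.0628,.1429],Rdown(Y-np.pi/2)); o=observe(); print(o["ft_force"].round(1),o["wrist_torque"].round(2))
```

```text
t 4.65 p [0.4703 0.061  0.1434] shift tool mm [-1.4 -1.5  0.5] turn deg [ 0.1  -0.27 -1.11] w 0.0091
[ 0.8 -2.4 -3.7] [-0.35  0.01  0.39]
```

Run:
```python
from h import *
p,r,_=pose(); D=Rdown(Y-np.pi/2)
print("first: open rows, then"); 
plan([([p[0],p[1],.20],D,2),([.5779,.0346,.20],D,3),([.5779,.0346,.148],D,3)],.03)
```

```text
first: open rows, then
[[[0.0001,0.0001,-0.0283],[0.1,-0.1,-0.6],0.03],[[0.0001,0.0,-0.0283],[0.0,-0.2,-0.5],0.03],[[0.0368,0.0031,0.0],[0.0,0.0,0.0],0.03],[[0.0368,0.003,0.0],[0.0,0.0,0.0],0.03],[[0.0368,0.0031,-0.0001],[0.0,0.0,0.0],0.03]]
[[[0.0,0.0,0.0173],[0.0,0.0,0.0],0.03],[[0.0,0.0,0.0174],[0.0,0.0,0.0],0.03],[[0.0001,0.0,0.0173],[0.0,0.0,0.0],0.03]]
```

carry_out(
  targets=[
    [[0,0,0],[0,0,0],0.03],
    [[0,0,0],[0,0,0],0.03],
    [[0,0,-0.028],[0,0,-0.6],0.03],
    [[0,0,-0.028],[0,-0.2,-0.5],0.03],
    [[0.037,0.003,0],[0,0,0],0.03],
  ],
)

```text
time_s: 5.28
tool_pos: [0.5059, 0.0545, 0.202]
orientation: [-0.001, 0.997, -0.072, 0.0]
ft_force: [-0.4, 1.7, 0.4]
width: 0.0299
```

carry_out(
  targets=[
    [[0.037,0.003,0],[0,0,0],0.03],
    [[0.036,0.003,0],[0,0,0],0.03],
    [[0,0,0],[0,0,0],0.03],
  ],
)

```text
time_s: 5.65
tool_pos: [0.5812, 0.0378, 0.2024]
orientation: [-0.002, 0.998, -0.069, 0.001]
ft_force: [-0.8, 1.0, 0.2]
width: 0.0297
```

Run:
```python
from h import *
rel([.5779,.0346,.148],Rdown(Y-np.pi/2)); s=snap("wrist","w3.png")
```

```text
t 5.65 p [0.5812 0.0378 0.2024] shift tool mm [-3.   3.8 54.4] turn deg [-0.19 -0.11  1.12] w 0.0297
```

View pics/w3.png

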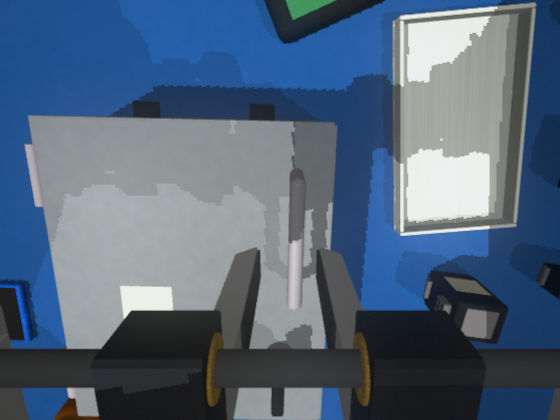

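The wrist view shows the bar along column 295 (rows 170–308), just right of the finger midline at 289. The key at (277,380) now lies along the case's x, so it has turned.

carry_out(
  targets=[
    [[-0.002,0.002,0.018],[0,0,0.6],0.03],
    [[0,0.002,0.018],[0,0,0.5],0.03],
    [[0,0,0.018],[0,0,0],0.03],
    [[0,0,0],[0,0,0],0.0],
    [[0,0,0],[0,0,0],0.0],
  ],
  newtons=30,
)

```text
time_s: 6.32
tool_pos: [0.5752, 0.0355, 0.1441]
orientation: [-0.002, 0.997, -0.078, -0.0]
ft_force: [0.1, 0.3, 0.0]
width: 0.0132
```

carry_out(
  targets=[
    [[0,0,0],[0,0,0],0.0],
    [[0,0,0],[0,0,0],0.0],
  ],
)

```text
time_s: 6.58
tool_pos: [0.5749, 0.034, 0.1446]
orientation: [-0.002, 0.997, -0.078, -0.0]
ft_force: [0.7, 3.4, -4.9]
width: 0.0093
```

Run:
```python
from h import *
p,r,o=pose(); D=Rdown(Y-np.pi/2); rel([.5779,.0346,.148],D); print(o["ft_force"].round(1))
# arc: bar centre = p + 2mm back (z+.002)
b0=p+[0,0,.002]; 
def bar(th):
    a=np.arctan2(.042,-.185)-th; rr=np.hypot(.042,.185)
    return b0+ey*(rr*np.cos(a)+.185)+np.array([0,0,1])*(rr*np.sin(a)-.042)-[0,0,.002]
pts=[(bar(t),D,1) for t in np.arange(1,13)*1.75/12]
plan(pts,0.0); print(bar(1.75))
```

```text
t 6.58 p [0.5749 0.034  0.1446] shift tool mm [ 2.8 -1.  -3.4] turn deg [-0.18  0.03 -0.  ] w 0.0093
[ 0.7  3.4 -4.9]
[[[0.0,-0.0082,-0.0264],[-0.2,0.0,0.0],0.0],[[0.0,-0.0118,-0.025],[0.0,0.0,0.0],0.0],[[0.0,-0.0153,-0.023],[0.0,0.0,0.0],0.0],[[0.0,-0.0185,-0.0205],[0.0,0.0,0.0],0.0],[[-0.0001,-0.0213,-0.0177],[0.0,0.0,0.0],0.0]]
[[[0.0,-0.0236,-0.0143],[0.0,0.0,0.0],0.0],[[0.0,-0.0255,-0.0108],[0.0,0.0,0.0],0.0],[[0.0,-0.0267,-0.0069],[0.0,0.0,0.0],0.0],[[0.0,-0.0275,-0.003],[0.0,0.0,0.0],0.0],[[0.0,-0.0276,0.001],[0.0,0.0,0.0],0.0]]
[[[0.0,-0.0272,0.0051],[0.0,0.0,0.0],0.0],[[0.0,-0.0262,0.0089],[0.0,0.0,0.0],0.0]]
[0.6155129  0.29014971 0.27719186]
```

carry_out(
  targets=[
    [[0,-0.008,-0.026],[0,0,0],0.0],
    [[0,-0.012,-0.025],[0,0,0],0.0],
    [[0,-0.015,-0.023],[0,0,0],0.0],
  ],
)

```text
time_s: 6.95
tool_pos: [0.5804, 0.0684, 0.2201]
orientation: [-0.001, 0.997, -0.079, -0.0]
ft_force: [5.9, 8.4, -13.2]
width: 0.0092
```

```bash
cat >> h.py <<'E'
def lid(b0=np.array([.5749,.034,.1446]),n=9,to=1.75):
    """where on the arc, radial error, and rows to the lid angle 'to'"""
    p,r,o=pose(); D=Rdown(Y-np.pi/2); H=b0+.185*ey-[0,0,.042]; rr=np.hypot(.042,.185)
    y,z=np.dot(p-H,ey),p[2]-H[2]; th=np.arctan2(.042,-.185)-np.arctan2(z,y)
    print("theta",th.round(3),"radial err mm",((np.hypot(y,z)-rr)*1e3).round(1),"f",o["ft_force"].round(1),"w",o["width"].round(4),"t",o["time_s"])
    A=[np.arctan2(.042,-.185)-t for t in th+np.arange(1,n+1)*(to-th)/n]
    plan([(H+ey*rr*np.cos(a)+np.array([0,0,rr*np.sin(a)]),D,1) for a in A],0.0)
E
python3 -c "
from h import *
lid()"
```

```text
Traceback (most recent call last):
  File "h.py", line 45, in lid
    print("theta",th.round(3),"radial err mm",((np.hypot(y,z)-rr)*1e3).round(1),"f",o["ft_force"].round(1),"w",o["width"].round(4),"t",o["time_s"])
                                                                                                               ^^^^^^^^^^^^^^^^
AttributeError: 'float' object has no attribute 'round'
```

```bash
sed -i 's/o\["width"\].round(4)/round(o["width"],4)/' h.py; python3 -c "
from h import *
lid()"
```

```text
theta 0.441 radial err mm 1.0 f [  5.9   8.4 -13.2] w 0.0092 t 6.95
[[[-0.0001,-0.0194,-0.0198],[-0.1,0.0,-0.1],0.0],[[0.0,-0.0213,-0.0175],[0.0,0.0,0.0],0.0],[[0.0,-0.0236,-0.0142],[0.0,0.0,0.0],0.0],[[0.0,-0.0254,-0.0107],[0.0,0.0,0.0],0.0],[[0.0,-0.0267,-0.0068],[0.0,0.0,0.0],0.0]]
[[[0.0,-0.0274,-0.0029],[0.0,0.0,0.0],0.0],[[0.0,-0.0276,0.001],[0.0,0.0,0.0],0.0],[[0.0,-0.0271,0.0051],[0.0,0.0,0.0],0.0],[[0.0,-0.0261,0.0089],[0.0,0.0,0.0],0.0]]
```

Lid is rising with modest force; carry on.

carry_out(
  targets=[
    [[0,-0.019,-0.02],[0,0,0],0.0],
    [[0,-0.021,-0.0175],[0,0,0],0.0],
    [[0,-0.0235,-0.014],[0,0,0],0.0],
    [[0,-0.0255,-0.0105],[0,0,0],0.0],
  ],
)

```text
time_s: 7.45
tool_pos: [0.5946, 0.1564, 0.2865]
orientation: [-0.001, 0.997, -0.081, 0.0]
ft_force: [4.9, 0.2, -14.3]
width: 0.009
```

```bash
python3 -c "
from h import *
lid(n=5)"
```

```text
theta 1.027 radial err mm 4.0 f [  4.9   0.2 -14.3] w 0.009 t 7.45
[[[-0.0004,-0.0278,-0.0029],[-0.1,0.0,-0.2],0.0],[[0.0,-0.0273,-0.0028],[0.0,0.0,0.0],0.0],[[0.0,-0.0274,0.0011],[0.0,0.0,0.0],0.0],[[-0.0001,-0.0269,0.0051],[0.0,0.0,0.0],0.0],[[0.0,-0.026,0.0089],[0.0,0.0,0.0],0.0]]
```

carry_out(
  targets=[
    [[0,-0.028,-0.002],[0,0,0],0.0],
    [[0,-0.0275,-0.002],[0,0,0],0.0],
    [[0,-0.0275,0.0015],[0,0,0],0.0],
  ],
)

```text
time_s: 7.82
tool_pos: [0.6096, 0.2386, 0.2948]
orientation: [-0.001, 0.997, -0.082, 0.003]
ft_force: [4.1, -3.9, -10.5]
width: 0.0086
```

```bash
python3 -c "
from h import *
lid(n=2)"
```

```text
theta 1.464 radial err mm 3.9 f [  4.1  -3.9 -10.5] w 0.0086 t 7.825
[[[-0.0024,-0.0261,0.009],[-0.2,-0.3,-0.4],0.0],[[0.0,-0.0256,0.0088],[0.0,0.0,0.0],0.0]]
```

carry_out(
  targets=[
    [[-0.002,-0.026,0.009],[0,0,-0.3],0.0],
    [[0,-0.0255,0.009],[0,0,0],0.0],
    [[0,-0.004,0.002],[0,0,0],0.0],
    [[0,0,0],[0,0,0],0.0],
  ],
)

```text
time_s: 8.32
tool_pos: [0.6195, 0.2893, 0.2781]
orientation: [0.004, 0.997, -0.082, 0.005]
ft_force: [-6.5, 7.2, 10.6]
width: 0.0091
```

```bash
python3 -c "
from h import *
lid(n=2)"
```

```text
theta 1.747 radial err mm 0.8 f [-6.5  7.2 10.6] w 0.0091 t 8.325
[[[-0.0041,0.0001,0.0008],[0.4,-0.6,-0.5],0.0],[[0.0,-0.0002,0.0001],[0.0,0.0,0.0],0.0]]
```

carry_out(
  targets=[
    [[0,0,0],[0,0,0],0.03],
    [[0,0,0],[0,0,0],0.03],
    [[0,0,-0.02],[0,0,0],0.03],
    [[0,0,-0.03],[0,0,0],0.03],
    [[0,0,-0.04],[0,0,0],0.03],
  ],
)

```text
time_s: 8.95
tool_pos: [0.6178, 0.2926, 0.3696]
orientation: [0.004, 0.997, -0.082, 0.004]
ft_force: [-0.5, 0.4, 0.5]
width: 0.0298
```

Run:
```python
from h import *
p,r,o=pose();D=Rdown(Y-np.pi/2); print(o["width"])
plan([([.5366,.0937,.35],D,5)],.08,p,r)
rel([.5366,.0937,.30],D); s=snap("scene"); crop(s,180,380,150,310,4,"s1.png")
```

```text
0.029784307691924347
[[[-0.0096,0.0419,0.0042],[0.1,-0.1,-0.1],0.08],[[-0.0096,0.0418,0.0041],[0.1,-0.1,-0.1],0.08],[[-0.0097,0.0419,0.004],[0.1,-0.1,0.0],0.08],[[-0.0097,0.0418,0.0041],[0.1,-0.1,-0.1],0.08],[[-0.0098,0.0419,0.0039],[0.1,0.0,-0.1],0.08]]
t 8.95 p [0.6178 0.2926 0.3696] shift tool mm [-48.3 208.9  70.9] turn deg [ 0.45 -0.44 -0.38] w 0.0298
```

View pics/s1.png

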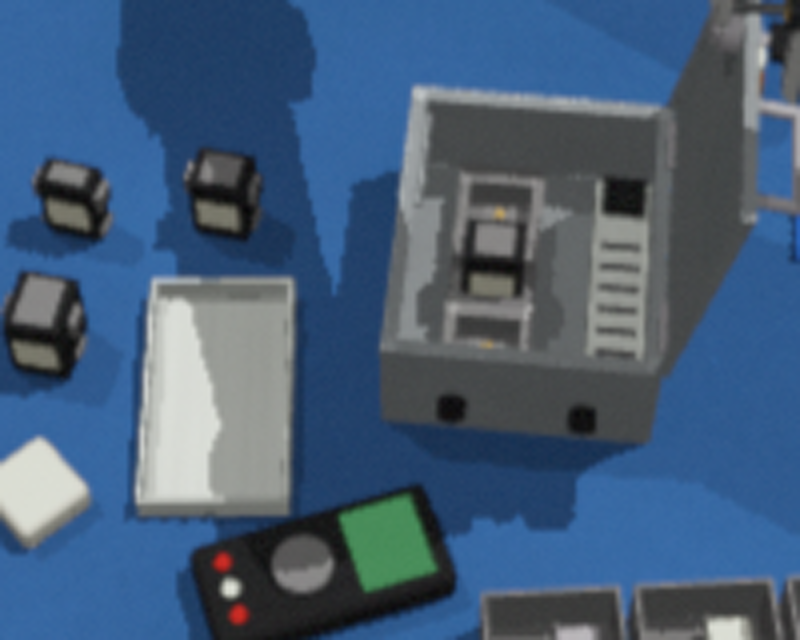

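The scene crop shows the lid leaning back fully open and one charged pack in the middle bay (495,258). The bays at (500,200) and (485,330) are empty. Next I'll view the bays from above.

carry_out(
  targets=[
    [[-0.01,0.042,0.004],[0.1,-0.1,-0.1],0.08],
    [[-0.01,0.042,0.008],[0.1,-0.1,-0.1],0.08],
    [[-0.01,0.042,0.018],[0.1,-0.1,-0.1],0.08],
    [[-0.01,0.042,0.02],[0.1,0,0],0.08],
    [[-0.008,0.04,0.02],[0,0,0],0.08],
  ],
)

```text
time_s: 9.62
tool_pos: [0.5401, 0.092, 0.3103]
orientation: [-0.003, 0.997, -0.077, 0.009]
ft_force: [0.9, -0.5, -0.0]
width: 0.0767
```

carry_out(
  targets=[
    [[0,0,0],[0,0,0],0.08],
    [[0,0,0],[0,0,0],0.08],
  ],
)

```text
time_s: 9.88
tool_pos: [0.5399, 0.09, 0.3118]
orientation: [-0.005, 0.997, -0.079, 0.009]
ft_force: [-0.2, 1.2, 0.8]
width: 0.0798
```

Run:
```python
from h import *
D=Rdown(Y-np.pi/2); rel([.5366,.0937,.112],D); s=snap("wrist","w4.png"); np.savez("w4.npz",T=s["T"])
print(proj(s,[.5366,.0937,.08]))
```

```text
t 9.88 p [0.5399 0.09   0.3118] shift tool mm [ -7.2  -1.  199.7] turn deg [-0.62 -0.98 -0.01] w 0.0798
[287.68511018 192.88147627]
```

View pics/w4.png

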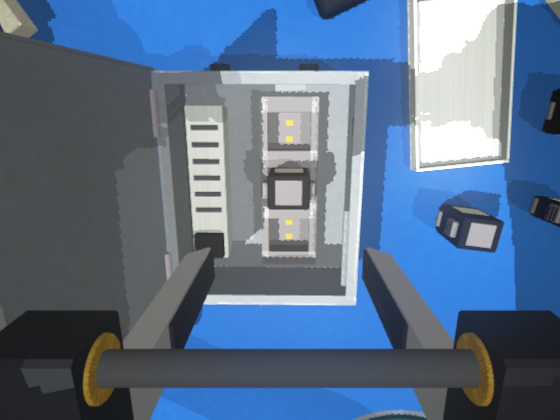

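The wrist view into the case shows the charged pack's top at about (289,192) and the bay block at columns 262–319, rows 97–257. The power supply is on the left and the tray at upper right.

Run:
```python
from h import *
D=Rdown(Y-np.pi/2)
s={"T":np.load("w4.npz")["T"],"camera_matrix":snap("wrist")["camera_matrix"],"img":cv2.imread("pics/w4.png")}
m=s["img"].max(2); 
print("row192",m[192,255:330:1].tolist()); print("col289",m[160:225,289].tolist())
print("bays c",onz(s,(290.5,177),.034)); print("rim corners",[onz(s,q,.034).round(4) for q in [(262,97),(319,97),(316,257),(263,257)]])
print("pack",onz(s,(289,192.5),.08)); print("case rim",[onz(s,q,.105).round(4) for q in [(154,73),(367,73),(355,303),(160,296)]])
```

```text
row192 [121, 122, 122, 121, 121, 118, 102, 149, 196, 206, 195, 179, 128, 70, 75, 76, 76, 75, 75, 93, 167, 201, 201, 200, 201, 200, 201, 199, 200, 200, 200, 199, 199, 200, 199, 200, 200, 200, 199, 198, 199, 198, 199, 198, 198, 199, 181, 124, 77, 78, 78, 78, 76, 73, 83, 116, 131, 171, 188, 150, 106, 107, 120, 125, 126, 125, 125, 126, 127, 127, 148, 187, 204, 206, 205]
col289 [158, 110, 109, 110, 109, 109, 110, 98, 108, 145, 144, 144, 123, 61, 61, 64, 70, 75, 76, 77, 138, 199, 199, 199, 200, 199, 200, 199, 200, 199, 199, 199, 199, 199, 199, 199, 198, 198, 198, 198, 199, 198, 198, 198, 187, 140, 76, 76, 74, 136, 198, 198, 198, 198, 198, 198, 198, 198, 198, 213, 246, 254, 254, 253, 242]
bays c [0.54641986 0.08918461 0.034     ]
rim corners [array([0.6446, 0.1075, 0.034 ]), array([0.6342, 0.0418, 0.034 ]), array([0.4371, 0.0725, 0.034 ]), array([0.4476, 0.1411, 0.034 ])]
pack [0.53680312 0.09217998 0.08      ]
case rim [array([0.6784, 0.2019, 0.105 ]), array([ 0.6461, -0.0011,  0.105 ]), array([0.404, 0.037, 0.105]), array([0.446 , 0.2547, 0.105 ])]
```

Run:
```python
from h import *
D=Rdown(Y-np.pi/2)
plan([([.5368,.0925,.12],D,4),([.5368,.0925,.10],D,1)],.08)
```

```text
[[[-0.0017,0.0,0.0478],[-0.1,-0.2,0.0],0.08],[[-0.0015,-0.0001,0.0479],[-0.2,-0.3,0.0],0.08],[[-0.0012,-0.0003,0.0479],[-0.1,-0.2,0.0],0.08],[[-0.0011,-0.0004,0.0478],[-0.2,-0.3,0.0],0.08],[[0.0,0.0,0.02],[0.0,0.0,0.0],0.08]]
```

carry_out(
  targets=[
    [[-0.002,0,0.048],[-0.1,-0.2,0],0.08],
    [[-0.0015,0,0.048],[-0.2,-0.3,0],0.08],
    [[-0.001,0,0.048],[-0.2,-0.2,0],0.08],
    [[-0.001,0,0.045],[-0.2,-0.3,0],0.08],
    [[0,0,0],[0,0,0],0.08],
  ],
)

```text
time_s: 10.6
tool_pos: [0.5401, 0.0964, 0.1188]
orientation: [0.001, 0.997, -0.075, 0.001]
ft_force: [0.4, 0.5, 0.3]
width: 0.0799
```

Run:
```python
from h import *
D=Rdown(Y-np.pi/2); rel([.5368,.0925,.058],D); s=snap("wrist","w5.png"); np.savez("w5.npz",T=s["T"]); print(proj(s,[.5368,.0925,.08]))
```

```text
t 10.6 p [0.5401 0.0964 0.1188] shift tool mm [-2.9  4.2 60.8] turn deg [ 0.1  -0.14  0.37] w 0.0799
[295.42772621 255.88663463]
```

View pics/w5.png

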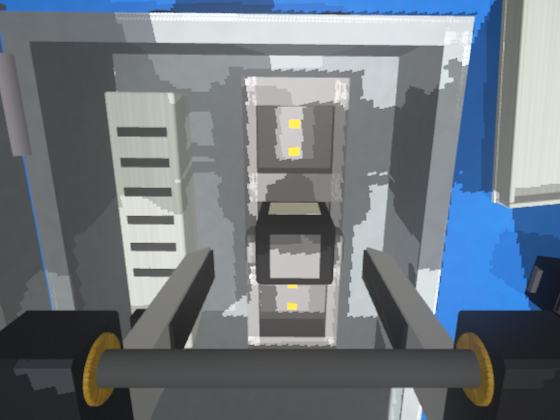

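Close view: the pack's top label is centred at (295,256), matching the predicted (295.4,255.9). Going down to squeeze the buttons.

carry_out(
  targets=[
    [[-0.003,0.004,0.02],[0.1,-0.1,0.3],0.08],
    [[0,0,0.02],[0,0,0],0.08],
    [[0,0,0.0195],[0,0,0],0.08],
    [[0,0,0],[0,0,0],0.08],
  ],
  newtons=25,
)

```text
time_s: 11.15
tool_pos: [0.5404, 0.0941, 0.0616]
orientation: [-0.002, 0.997, -0.077, 0.004]
ft_force: [-0.1, 0.5, 1.3]
width: 0.08
```

Run:
```python
from h import *
D=Rdown(Y-np.pi/2); rel([.5368,.0925,.058],D); print(observe()["ft_force"].round(1))
```

```text
t 11.15 p [0.5404 0.0941 0.0616] shift tool mm [-3.3  2.1  3.5] turn deg [-0.25 -0.45  0.13] w 0.08
[-0.1  0.5  1.3]
```

carry_out(
  targets=[
    [[-0.0035,0.002,0.0035],[0,-0.4,0],0.08],
    [[0,0,0],[0,0,0],0.04],
    [[0,0,0],[0,0,0],0.04],
    [[0,0,0],[0,0,0],0.04],
    [[0,0,0],[0,0,0],0.04],
  ],
)

```text
time_s: 11.78
tool_pos: [0.537, 0.0927, 0.0589]
orientation: [-0.002, 0.997, -0.077, 0.001]
ft_force: [0.6, -0.4, -3.3]
width: 0.0479
```

carry_out(
  targets=[
    [[0,0,0],[0,0,0],0.04],
    [[0,0,0],[0,0,0],0.04],
  ],
)

```text
time_s: 12.02
tool_pos: [0.537, 0.0927, 0.0589]
orientation: [-0.002, 0.997, -0.077, 0.001]
ft_force: [0.0, 0.1, -2.0]
width: 0.0486
```

Run:
```python
from h import *
D=Rdown(Y-np.pi/2); rel([.5368,.0925,.058],D); print(observe()["ft_force"].round(1))
```

```text
t 12.03 p [0.537  0.0927 0.0589] shift tool mm [-0.1  0.2  0.9] turn deg [-0.29 -0.09  0.14] w 0.0486
[ 0.   0.1 -2. ]
```

carry_out(
  targets=[
    [[0,0,-0.01],[0,0,0],0.04],
    [[0,0,-0.02],[0,0,0],0.04],
    [[0,0,-0.04],[0,0,0],0.04],
    [[0,0,-0.045],[0,0,0],0.04],
    [[0,0,-0.03],[0,0,0],0.04],
  ],
)

```text
time_s: 12.65
tool_pos: [0.5356, 0.0908, 0.2111]
orientation: [-0.002, 0.997, -0.078, -0.0]
ft_force: [0.5, 0.0, -2.7]
width: 0.0478
```

Run:
```python
from h import *
D=Rdown(Y-np.pi/2); T=Rdown(np.radians(-95)); rel([.537,.0927,.204],D); print(observe()["ft_force"].round(1))
plan([([.6214,-.1317,.205],T,5),([.6214,-.1317,.10],T,3)],.04)
```

```text
t 12.65 p [0.5356 0.0908 0.2111] shift tool mm [ 1.  -2.1  7.1] turn deg [-0.2   0.02  0.02] w 0.0478
[ 0.5  0.  -2.7]
[[[0.0239,0.0413,0.0011],[0.0,0.0,-0.8],0.04],[[0.0233,0.0416,0.001],[-0.1,0.0,-0.8],0.04],[[0.0227,0.0419,0.0011],[0.0,0.0,-0.8],0.04],[[0.0222,0.0422,0.0012],[-0.1,0.0,-0.8],0.04],[[0.0215,0.0426,0.0012],[0.0,0.0,-0.8],0.04]]
[[[0.0,0.0,0.035],[0.0,0.0,0.0],0.04],[[0.0,0.0,0.035],[0.0,0.0,0.0],0.04],[[0.0,0.0,0.035],[0.0,0.0,0.0],0.04]]
```

carry_out(
  targets=[
    [[0.024,0.041,0],[0,0,-0.8],0.04],
    [[0.023,0.042,0],[0,0,-0.8],0.04],
    [[0.023,0.042,0],[0,0,-0.8],0.04],
    [[0.022,0.042,0],[0,0,-0.8],0.04],
    [[0.022,0.042,0],[0,0,-0.8],0.04],
  ],
)

```text
time_s: 13.28
tool_pos: [0.6257, -0.1321, 0.22]
orientation: [-0.004, 0.999, -0.038, 0.004]
ft_force: [-0.1, 0.3, -3.0]
width: 0.0481
```

carry_out(
  targets=[
    [[0,0,0.035],[0,0,0],0.04],
    [[0,0,0.035],[0,0,0],0.04],
    [[0,0,0.035],[0,0,0],0.04],
    [[0,0,0.0],[0,0,0],0.04],
  ],
)

```text
time_s: 13.78
tool_pos: [0.6272, -0.1376, 0.1188]
orientation: [-0.002, 0.999, -0.041, 0.006]
ft_force: [0.1, -0.4, -2.2]
width: 0.0478
```

Run:
```python
from h import *
T=Rdown(np.radians(-95)); rel([.6214,-.1317,.056],T); print(observe()["ft_force"].round(1)); s=snap("wrist","w6.png"); crop(snap("top"),280,460,140,290,4,"t6.png")
```

```text
t 13.78 p [ 0.6272 -0.1376  0.1188] shift tool mm [-7.  -5.1 62.7] turn deg [-0.26 -0.65  0.27] w 0.0478
[ 0.1 -0.4 -2.2]
```

View pics/w6.png

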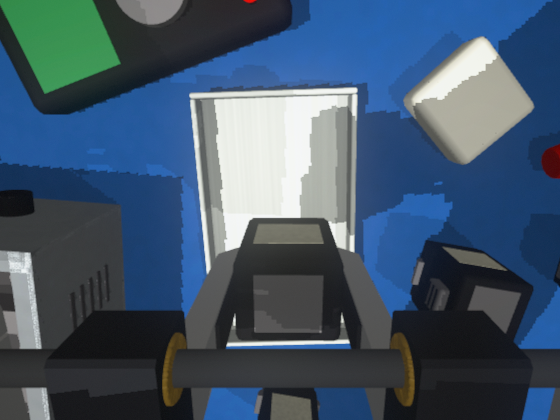

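The held pack is upright at (288,290) over the white tray (columns 195–355). Lowering it in.

carry_out(
  targets=[
    [[-0.006,-0.004,0.02],[0,-0.6,0],0.04],
    [[0,0,0.02],[0,0,0],0.04],
    [[0,0,0.012],[0,0,0],0.04],
    [[0,0,0.005],[0,0,0],0.04],
    [[0,0,0],[0,0,0],0.04],
  ],
)

```text
time_s: 14.5
tool_pos: [0.6244, -0.1329, 0.0632]
orientation: [-0.002, 0.999, -0.041, 0.004]
ft_force: [0.2, -0.6, -3.3]
width: 0.0485
```

Run:
```python
from h import *
T=Rdown(np.radians(-95)); rel([.6214,-.1317,.055],T); print(observe()["ft_force"].round(1))
```

```text
t 14.5 p [ 0.6244 -0.1329  0.0632] shift tool mm [-3.2 -0.9  8.1] turn deg [-0.25 -0.42  0.33] w 0.0485
[ 0.2 -0.6 -3.3]
```

carry_out(
  targets=[
    [[0,0,0.004],[0,-0.3,0],0.04],
    [[0,0,0.003],[0,0,0],0.04],
    [[0,0,0.002],[0,0,0],0.04],
    [[0,0,0.0],[0,0,0],0.04],
  ],
)

```text
time_s: 15.0
tool_pos: [0.6254, -0.1333, 0.055]
orientation: [-0.002, 0.999, -0.041, 0.002]
ft_force: [0.7, -0.1, -2.7]
width: 0.0479
```

Run:
```python
from h import *
T=Rdown(np.radians(-95)); rel([.6214,-.1317,.055],T); print(observe()["ft_force"].round(1))
```

```text
t 15.0 p [ 0.6254 -0.1333  0.055 ] shift tool mm [-4.1 -1.3 -0. ] turn deg [-0.24 -0.22  0.32] w 0.0479
[ 0.7 -0.1 -2.7]
```

carry_out(
  targets=[
    [[0,0,0.0015],[0,-0.2,0],0.04],
    [[0,0,0.0015],[0,0,0],0.04],
    [[0,0,0],[0,0,0],0.04],
  ],
)

```text
time_s: 15.38
tool_pos: [0.6262, -0.1335, 0.0552]
orientation: [-0.003, 0.999, -0.041, 0.001]
ft_force: [-0.1, -0.8, -4.2]
width: 0.048
```

Run:
```python
from h import *
T=Rdown(np.radians(-95)); rel([.6214,-.1317,.055],T); print(observe()["ft_force"].round(1))
```

```text
t 15.38 p [ 0.6262 -0.1335  0.0552] shift tool mm [-5.  -1.4  0.2] turn deg [-0.33 -0.14  0.31] w 0.048
[-0.1 -0.8 -4.2]
```

carry_out(
  targets=[
    [[0,0,0.003],[0,0,0],0.04],
    [[0,0,0.003],[0,0,0],0.04],
    [[0,0,0.003],[0,0,0],0.04],
  ],
)

```text
time_s: 15.75
tool_pos: [0.6298, -0.134, 0.0527]
orientation: [-0.004, 0.999, -0.041, 0.005]
ft_force: [-10.5, 6.4, 36.2]
width: 0.0481
```

Run:
```python
from h import *
T=Rdown(np.radians(-95)); rel([.6214,-.1317,.055],T); print(observe()["ft_force"].round(1))
```

```text
t 15.75 p [ 0.6298 -0.134   0.0527] shift tool mm [-8.5 -1.6 -2.3] turn deg [-0.47 -0.59  0.33] w 0.0481
[-10.5   6.4  36.2]
```

carry_out(
  targets=[
    [[0,0,-0.002],[0,0,0],0.04],
    [[0,0,0],[0,0,0],0.04],
  ],
)

```text
time_s: 16.0
tool_pos: [0.63, -0.134, 0.055]
orientation: [-0.004, 0.999, -0.041, 0.006]
ft_force: [0.5, -0.3, -3.1]
width: 0.0481
```

carry_out(
  targets=[
    [[0,0,0],[0,0,0],0.075],
    [[0,0,0],[0,0,0],0.075],
    [[0,0,0],[0,0,0],0.075],
    [[0,0,-0.02],[0,0,0],0.075],
    [[0,0,-0.04],[0,0,0],0.075],
  ],
)

```text
time_s: 16.62
tool_pos: [0.6281, -0.1344, 0.115]
orientation: [-0.004, 0.999, -0.041, 0.004]
ft_force: [0.7, 0.2, 0.6]
width: 0.0751
```

carry_out(
  targets=[
    [[0,0,-0.05],[0,0,0],0.075],
    [[0,0,-0.05],[0,0,0],0.075],
    [[0,0,-0.05],[0,0,0],0.075],
    [[0,0,0],[0,0,0],0.075],
  ],
)

```text
time_s: 17.12
tool_pos: [0.6269, -0.1373, 0.2785]
orientation: [-0.003, 0.999, -0.042, 0.007]
ft_force: [1.0, 0.1, -0.3]
width: 0.075
```

Run:
```python
from h import *
s=snap("wrist"); t=snap("top","top7.png"); crop(t,230,460,140,290,3.4,"t7.png")
rel([.4494,-.1218,.22],None); print(observe()["ft_force"].round(1))
```

```text
t 17.23 p [ 0.6259 -0.1363  0.2746] shift tool mm [-177.6    0.7   52.8] turn deg None w 0.0753
[-0.3  0.5 -1.3]
```

View pics/t7.png

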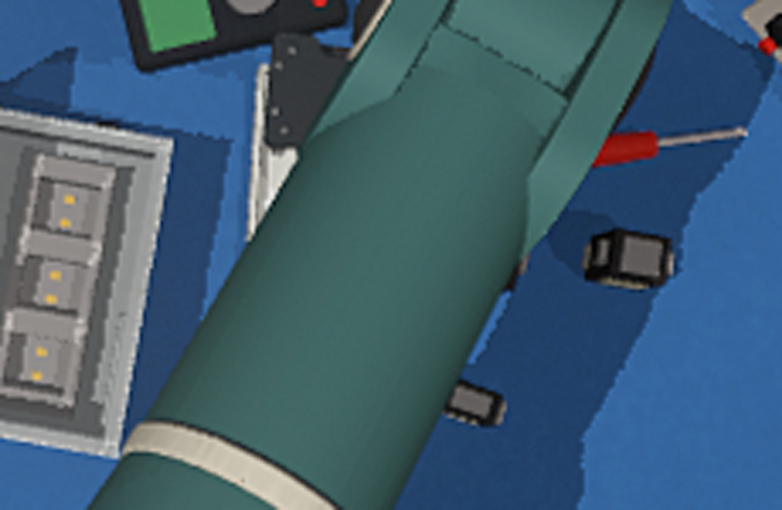

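The top crop shows all three bays empty at (68,213), (55,283) and (40,362), with the arm hiding the tray. Now to the first loose pack.

carry_out(
  targets=[
    [[-0.045,0,0.012],[0,0,2.2],0.08],
    [[-0.045,0.002,0.012],[0,0,2.2],0.08],
    [[-0.045,0.003,0.012],[0,0,2.2],0.08],
    [[-0.042,0.005,0.012],[0,0,2.2],0.08],
    [[0,0,0],[0,0,0],0.08],
  ],
)

```text
time_s: 17.85
tool_pos: [0.4408, -0.1196, 0.2184]
orientation: [-0.004, 0.993, -0.121, 0.0]
ft_force: [1.9, 0.5, 1.0]
width: 0.08
```

```bash
cat >> h.py <<'E'
def packs(s,area=300,show=True):
    """dark pack tops: grey label rectangle surrounded by black; prints blobs of grey (r~g~b) 110..230 inside dark"""
    im=s["img"].astype(int); mx,mn=im.max(2),im.min(2)
    dark=((mx<100)&(mx-mn<30)).astype(np.uint8)
    n,l,st,c=cv2.connectedComponentsWithStats(dark)
    for i in range(1,n):
        if st[i,4]>area: print("dark",st[i],c[i].round(1))
    grey=((mx-mn<25)&(mx>100)).astype(np.uint8)
    n,l,st,c=cv2.connectedComponentsWithStats(grey)
    for i in range(1,n):
        if st[i,4]>area:
            q=cv2.minAreaRect(np.argwhere(l==i)[:,::-1].astype(np.float32)); fill=st[i,4]/max(1,q[1][0]*q[1][1])
            if fill>.75: print("label",[np.round(x,1) for x in q],"fill",round(fill,2),"at z.072:",onz(s,q[0],.072).round(4))
E
python3 - <<'E'
from h import *
s=snap("wrist","w8.png"); np.savez("w8.npz",T=s["T"]); rel([.4494,-.1218,.22],Rdown(np.radians(-104))); packs(s); print(proj(s,[.4494,-.1218,.072]))
E
```

```text
t 17.9 p [ 0.4425 -0.1197  0.2191] shift tool mm [ 7.2  0.4 -0.9] turn deg [-0.36 -0.06  0.23] w 0.0799
dark [   0    0   41   35 1056] [16.4 14.2]
dark [   54     0   110   299 15516] [112.5 133.7]
dark [223   0  62  20 465] [250.1   6.7]
dark [ 377    0   90   56 2383] [415.5  30.1]
dark [505   0  55  18 888] [530.8   7.8]
dark [   0   52   61   57 1898] [22.4 80.5]
dark [   0   94  106  203 9774] [ 35.2 222.6]
dark [ 382  141   77   40 1749] [419.6 158.3]
dark [ 257  162   65   54 1528] [289.4 186.5]
dark [  37  196   56   44 1167] [ 61.4 219.6]
dark [    0   248   560   172 45180] [276.8 357.2]
label [array([262.3,  48.3]), array([124.1, 129.4]), np.float64(78.7)] fill 0.81 at z.072: [ 0.5703 -0.1291  0.072 ]
label [array([256.3,   8.8]), array([11.4, 41.9]), np.float64(79.7)] fill 0.97 at z.072: [ 0.5983 -0.1319  0.072 ]
label [array([431.5,  17.5]), array([35., 43.]), np.float64(90.0)] fill 0.94 at z.072: [ 0.5601 -0.2611  0.072 ]
label [array([288.5, 194.7]), array([34.7, 31.7]), np.float64(2.3)] fill 1.0 at z.072: [ 0.4506 -0.121   0.072 ]
[289.71820701 195.68331363]
```

View pics/w8.png

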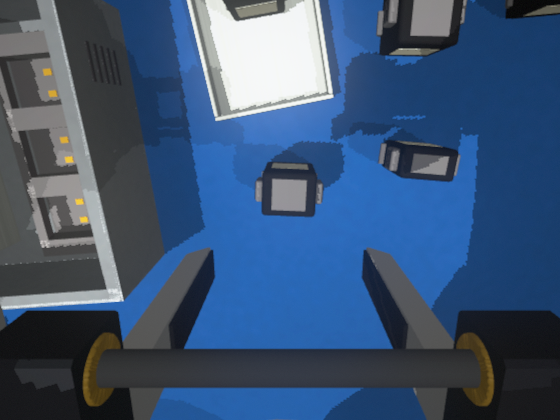

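Wrist view: the first loose pack is at (289,195), nearly square to the jaws with buttons at 261 and 318. Its label size matches the charged pack's (40 mm). The tray pack is partly visible at top, standing.

Run:
```python
from h import *
A=Rdown(np.radians(-106)); plan([([.4508,-.121,.11],A,3),([.4508,-.121,.055],A,3)],.08)
```

```text
[[[0.0028,0.0,0.0364],[-0.1,0.0,0.7],0.08],[[0.0027,-0.0001,0.0363],[-0.1,0.0,0.8],0.08],[[0.0028,-0.0002,0.0364],[-0.2,-0.1,0.7],0.08],[[0.0,0.0,0.0183],[0.0,0.0,0.0],0.08],[[0.0,0.0,0.0184],[0.0,0.0,0.0],0.08]]
[[[0.0,-0.0001,0.0183],[0.0,0.0,0.0],0.08]]
```

carry_out(
  targets=[
    [[0.003,0,0.036],[-0.1,0,0.7],0.08],
    [[0.003,0,0.036],[-0.1,0,0.8],0.08],
    [[0.003,0,0.03],[-0.2,0,0.7],0.08],
    [[0,0,0],[0,0,0],0.08],
  ],
)

```text
time_s: 18.4
tool_pos: [0.455, -0.1217, 0.1137]
orientation: [0.001, 0.99, -0.138, 0.0]
ft_force: [0.2, -0.6, -0.1]
width: 0.0803
```

Run:
```python
from h import *
s=snap("wrist","w9.png"); rel([.4508,-.121,.051],Rdown(np.radians(-106))); packs(s); print(proj(s,[.4508,-.121,.072]))
```

```text
t 18.45 p [ 0.4555 -0.1218  0.1148] shift tool mm [-4.9  0.4 63.8] turn deg [ 0.12 -0.15  0.19] w 0.08
dark [    0     0   560   420 72453] [193.5 291.8]
dark [ 404    0  138   51 5831] [468.6  22.5]
dark [ 409  167  126   62 6046] [472.7 197.1]
dark [ 242  201   96   83 4402] [290.1 236.3]
label [array([245.8,  55.6]), array([156.8, 183.3]), np.float64(76.9)] fill 0.8 at z.072: [ 0.5657 -0.1297  0.072 ]
label [array([289.2, 257.1]), array([49.8, 41.3]), np.float64(1.8)] fill 0.95 at z.072: [ 0.4502 -0.1208  0.072 ]
[289.34983307 256.13584545]
```

carry_out(
  targets=[
    [[-0.005,0,0.021],[0,0,1.0],0.08],
    [[0,0,0.021],[0,0,0],0.08],
    [[0,0,0.02],[0,0,0],0.08],
    [[0,0,0],[0,0,0],0.08],
  ],
)

```text
time_s: 18.95
tool_pos: [0.4551, -0.1212, 0.0564]
orientation: [0.001, 0.989, -0.145, 0.005]
ft_force: [0.4, 0.3, 0.8]
width: 0.08
```

Run:
```python
from h import *
rel([.4504,-.121,.051],Rdown(np.radians(-106.8)));print(observe()["ft_force"].round(1))
```

```text
t 18.95 p [ 0.4551 -0.1212  0.0564] shift tool mm [-4.6  1.2  5.3] turn deg [ 0.01 -0.53  0.13] w 0.08
[0.4 0.3 0.8]
```

carry_out(
  targets=[
    [[-0.0055,0.001,0.006],[0,-0.5,0],0.08],
    [[0,0,0],[0,0,0],0.04],
    [[0,0,0],[0,0,0],0.04],
    [[0,0,0],[0,0,0],0.04],
    [[0,0,0],[0,0,0],0.04],
  ],
)

```text
time_s: 19.58
tool_pos: [0.451, -0.1206, 0.053]
orientation: [-0.0, 0.99, -0.144, 0.002]
ft_force: [-0.0, 0.4, -3.1]
width: 0.0477
```

carry_out(
  targets=[
    [[0,0,0],[0,0,0],0.04],
    [[0,0,0],[0,0,0],0.04],
  ],
)

```text
time_s: 19.82
tool_pos: [0.451, -0.1204, 0.0529]
orientation: [-0.0, 0.99, -0.144, 0.002]
ft_force: [0.7, 0.4, -2.2]
width: 0.048
```

Run:
```python
from h import *
rel([.4504,-.121,.051],Rdown(np.radians(-106.8)));print(observe()["ft_force"].round(1))
```

```text
t 19.82 p [ 0.451  -0.1204  0.0529] shift tool mm [-0.4  0.7  1.9] turn deg [-0.07 -0.19  0.2 ] w 0.048
[ 0.7  0.4 -2.2]
```

carry_out(
  targets=[
    [[0,0,-0.02],[0,0,0],0.04],
    [[0,0,-0.045],[0,0,0],0.04],
    [[0,0,-0.05],[0,0,0],0.04],
    [[0,0,-0.04],[0,0,0],0.04],
    [[0,0,0],[0,0,0],0.04],
  ],
)

```text
time_s: 20.45
tool_pos: [0.4496, -0.1208, 0.2115]
orientation: [-0.0, 0.989, -0.145, 0.0]
ft_force: [0.2, 0.2, -3.3]
width: 0.0482
```

Run:
```python
from h import *
D=Rdown(Y-np.pi/2); p,r,o=pose(); print(p,o["width"],o["ft_force"].round(1))
plan([([.5374,.0926,.205],D,5),([.5374,.0926,.13],D,3)],.04)
```

```text
[ 0.44958854 -0.12079561  0.21154939] 0.048181963355821734 [ 0.2  0.2 -3.3]
[[[0.0046,-0.0459,0.0013],[0.0,0.0,-1.5],0.04],[[0.0058,-0.0458,0.0014],[0.0,0.0,-1.6],0.04],[[0.007,-0.0456,0.0013],[0.0,0.0,-1.5],0.04],[[0.0083,-0.0454,0.0013],[0.0,0.0,-1.5],0.04],[[0.0094,-0.0452,0.0013],[0.0,0.0,-1.6],0.04]]
[[[0.0,0.0,0.025],[0.0,0.0,0.0],0.04],[[0.0,0.0,0.025],[0.0,0.0,0.0],0.04],[[0.0,0.0,0.025],[0.0,0.0,0.0],0.04]]
```

carry_out(
  targets=[
    [[0.005,-0.046,0],[0,0,-1.5],0.04],
    [[0.006,-0.046,0],[0,0,-1.6],0.04],
    [[0.007,-0.046,0],[0,0,-1.5],0.04],
    [[0.008,-0.045,0],[0,0,-1.5],0.04],
    [[0.009,-0.043,0],[0,0,-1.6],0.04],
  ],
)

```text
time_s: 21.08
tool_pos: [0.5366, 0.0952, 0.2065]
orientation: [-0.001, 0.997, -0.079, -0.002]
ft_force: [-0.1, -0.9, -2.4]
width: 0.0478
```

carry_out(
  targets=[
    [[0,0,0],[0,0,0],0.04],
    [[0,0,0],[0,0,0],0.04],
  ],
)

```text
time_s: 21.32
tool_pos: [0.5361, 0.0975, 0.2034]
orientation: [0.0, 0.997, -0.077, -0.004]
ft_force: [0.5, -0.4, -2.1]
width: 0.0481
```

Run:
```python
from h import *
D=Rdown(Y-np.pi/2); rel([.5374,.0926,.13],D)
plan([([.5374,.0926,.125],D,4)],.04)
```

```text
t 21.32 p [0.5361 0.0975 0.2034] shift tool mm [ 2.6  4.5 73.4] turn deg [0.07 0.41 0.21] w 0.0481
[[[0.0007,0.0011,0.0196],[0.0,0.1,0.1],0.04],[[0.0006,0.0012,0.0196],[0.0,0.1,0.0],0.04],[[0.0006,0.0011,0.0196],[0.1,0.1,0.1],0.04],[[0.0005,0.0012,0.0196],[0.0,0.1,0.0],0.04]]
```

carry_out(
  targets=[
    [[0.0008,0.0015,0.025],[0,0.1,0.1],0.04],
    [[0.0007,0.0015,0.025],[0,0.1,0],0.04],
    [[0.0007,0.0012,0.025],[0,0.1,0.1],0.04],
    [[0.0005,0.001,0.025],[0,0.1,0],0.04],
    [[0,0,0],[0,0,0],0.04],
  ],
)

```text
time_s: 21.95
tool_pos: [0.5353, 0.0868, 0.0987]
orientation: [0.001, 0.997, -0.082, -0.001]
ft_force: [0.7, -0.3, -2.5]
width: 0.048
```

Run:
```python
from h import *
D=Rdown(Y-np.pi/2); rel([.5374,.0926,.092],D)
```

```text
t 21.95 p [0.5353 0.0868 0.0987] shift tool mm [ 1.2 -6.   6.7] turn deg [ 0.09  0.14 -0.42] w 0.048
```

carry_out(
  targets=[
    [[0.001,-0.006,0],[0,0,-0.4],0.04],
    [[0,0,0],[0,0,0],0.04],
  ],
)

```text
time_s: 22.2
tool_pos: [0.538, 0.0924, 0.1002]
orientation: [0.0, 0.997, -0.079, -0.001]
ft_force: [-1.0, 0.0, -2.8]
width: 0.0478
```

Run:
```python
from h import *
D=Rdown(Y-np.pi/2); rel([.5374,.0926,.092],D)
```

```text
t 22.2 p [0.538  0.0924 0.1002] shift tool mm [-0.6 -0.1  8.2] turn deg [ 0.04  0.06 -0.06] w 0.0478
```

carry_out(
  targets=[
    [[-0.0005,0,0.008],[0,0,0],0.04],
    [[0,0,0.008],[0,0,0],0.04],
    [[0,0,0],[0,0,0],0.04],
  ],
)

```text
time_s: 22.58
tool_pos: [0.5377, 0.0929, 0.084]
orientation: [-0.0, 0.997, -0.079, -0.0]
ft_force: [0.0, -1.0, -2.0]
width: 0.048
```

Run:
```python
from h import *
D=Rdown(Y-np.pi/2); rel([.5374,.0926,.061],D); print(observe()["ft_force"])
```

```text
t 22.57 p [0.5377 0.0929 0.084 ] shift tool mm [-0.3  0.3 23. ] turn deg [-0.01  0.   -0.02] w 0.048
[ 0.01044811 -0.95687148 -2.01643069]
```

Pack foot is in the pocket without contact. Continue down.

carry_out(
  targets=[
    [[0,0,0.009],[0,0,0],0.04],
    [[0,0,0.008],[0,0,0],0.04],
    [[0,0,0.004],[0,0,0],0.04],
    [[0,0,0],[0,0,0],0.04],
  ],
)

```text
time_s: 23.08
tool_pos: [0.5377, 0.0928, 0.0612]
orientation: [0.0, 0.997, -0.079, -0.0]
ft_force: [0.6, -0.0, -2.4]
width: 0.0482
```

Run:
```python
from h import *
D=Rdown(Y-np.pi/2); rel([.5374,.0926,.061],D); print(observe()["ft_force"])
```

```text
t 23.07 p [0.5377 0.0928 0.0612] shift tool mm [-0.2  0.2  0.2] turn deg [ 0.01  0.02 -0.03] w 0.0482
[ 0.64935153 -0.0200145  -2.39848015]
```

carry_out(
  targets=[
    [[0,0,0.003],[0,0,0],0.04],
    [[0,0,0.002],[0,0,0],0.04],
  ],
)

```text
time_s: 23.32
tool_pos: [0.5394, 0.0923, 0.0592]
orientation: [-0.001, 0.997, -0.079, 0.001]
ft_force: [-11.8, -0.3, 35.6]
width: 0.0479
```

Run:
```python
from h import *
D=Rdown(Y-np.pi/2); rel([.5374,.0926,.061],D); print(observe()["ft_force"])
```

```text
t 23.32 p [0.5394 0.0923 0.0592] shift tool mm [-2.1 -0.  -1.8] turn deg [-0.12 -0.13 -0.05] w 0.0479
[-11.8102604   -0.25236052  35.57037688]
```

carry_out(
  targets=[
    [[0,0,-0.0015],[0,0,0],0.04],
    [[0,0,0],[0,0,0],0.08],
    [[0,0,0],[0,0,0],0.08],
    [[0,0,0],[0,0,0],0.08],
    [[0,0,-0.03],[0,0,0],0.08],
  ],
)

```text
time_s: 23.95
tool_pos: [0.5389, 0.0921, 0.0905]
orientation: [-0.001, 0.997, -0.079, 0.001]
ft_force: [-0.8, -0.7, 0.0]
width: 0.0795
```

carry_out(
  targets=[
    [[0,0,-0.05],[0,0,0],0.08],
    [[0,0,-0.06],[0,0,0],0.08],
    [[0,0,-0.04],[0,0,0],0.08],
    [[0,0,0],[0,0,0],0.08],
  ],
)

```text
time_s: 24.45
tool_pos: [0.5392, 0.0916, 0.2463]
orientation: [-0.001, 0.997, -0.079, 0.001]
ft_force: [-0.8, -0.3, -0.9]
width: 0.08
```

Run:
```python
from h import *
p,r,o=pose(); print(p,o["width"]); s=snap("wrist","w10.png"); packs(s); print("expected bay2 pack top",proj(s,[.5368,.0927,.08]))
plan([([.564,-.383,.23],Rdown(np.radians(-91)),9)],.08)
```

```text
[0.53917123 0.091629   0.24634755] 0.07999989966000146
dark [ 464    0   96   92 3234] [508.6  62.1]
dark [    0    23   560   397 80939] [181.4 278.7]
dark [ 135   73   69  218 5140] [157.9 173.2]
dark [356  74  13  84 758] [362.  110.9]
dark [ 256  172   64   49 1310] [287.5 194.5]
dark [266 259  44   9 396] [287.5 263. ]
label [array([489.,  88.]), array([122., 176.]), np.float64(0.0)] fill 0.77 at z.072: [ 0.6105 -0.099   0.072 ]
label [array([532. ,  61.5]), array([35., 36.]), np.float64(90.0)] fill 0.92 at z.072: [ 0.6266 -0.1359  0.072 ]
label [array([287. , 201.5]), array([29., 32.]), np.float64(90.0)] fill 1.07 at z.072: [0.5366 0.0936 0.072 ]
expected bay2 pack top [287.84068197 203.22420227]
[[[0.0111,0.0516,0.0016],[0.0,0.0,-0.9],0.08],[[0.0103,0.0518,0.0017],[0.0,0.0,-0.9],0.08],[[0.0095,0.052,0.0016],[0.0,0.0,-0.9],0.08],[[0.0087,0.0521,0.0016],[0.0,0.0,-0.9],0.08],[[0.0078,0.0522,0.0016],[0.0,0.0,-0.9],0.08]]
[[[0.0071,0.0524,0.0017],[0.0,0.0,-0.9],0.08],[[0.0062,0.0524,0.0016],[0.0,0.0,-0.9],0.08],[[0.0054,0.0526,0.0016],[0.0,0.0,-0.9],0.08],[[0.0045,0.0526,0.0016],[0.0,-0.1,-0.9],0.08]]
```

carry_out(
  targets=[
    [[0.011,0.052,0.001],[0,0,-0.9],0.08],
    [[0.01,0.052,0.001],[0,0,-0.9],0.08],
    [[0.0095,0.052,0.001],[0,0,-0.9],0.08],
    [[0.009,0.052,0.001],[0,0,-0.9],0.08],
    [[0.008,0.052,0.001],[0,0,-0.9],0.08],
  ],
)

```text
time_s: 25.12
tool_pos: [0.5525, -0.1739, 0.2331]
orientation: [-0.001, 0.999, -0.034, -0.003]
ft_force: [0.4, 1.0, 0.2]
width: 0.0798
```

carry_out(
  targets=[
    [[0.007,0.052,0.001],[0,0,-0.9],0.08],
    [[0.006,0.052,0.001],[0,0,-0.9],0.08],
    [[0.005,0.052,0.001],[0,0,-0.9],0.08],
    [[0.003,0.045,0.001],[0,0,-0.9],0.08],
    [[0,0,0],[0,0,0],0.08],
  ],
)

```text
time_s: 25.75
tool_pos: [0.5604, -0.3854, 0.219]
orientation: [-0.003, 1.0, -0.004, -0.008]
ft_force: [-0.6, 0.9, -0.2]
width: 0.0798
```

Run:
```python
from h import *
s=snap("wrist","w11.png"); rel([.564,-.383,.22],Rdown(np.radians(-91))); packs(s); print(proj(s,[.564,-.383,.072]))
```

```text
t 25.8 p [ 0.5611 -0.3834  0.2189] shift tool mm [ 2.9 -0.4 -1.2] turn deg [-0.34  0.93  0.65] w 0.08
dark [512   0  48  21 710] [535.    7.6]
dark [ 458    5   57   44 1512] [489.2  27.2]
dark [  71   17   23   97 1011] [82.1 64.7]
dark [503  17  57  38 878] [537.6  37.5]
dark [   0  104   64   50 2695] [ 30.1 127.3]
dark [ 122  152   78   75 2629] [164.4 185.6]
dark [ 254  161   65   59 1635] [285.5 187.9]
dark [    0   179   560   241 59086] [322.1 332.5]
label [array([161.9,  36.5]), array([84. , 69.3]), np.float64(49.8)] fill 0.89 at z.072: [ 0.6953 -0.2876  0.072 ]
label [array([360.3,  70.9]), array([ 6.9, 84.2]), np.float64(80.0)] fill 0.91 at z.072: [ 0.6689 -0.4432  0.072 ]
label [array([149.4, 194.8]), array([35.7, 48. ]), np.float64(9.2)] fill 0.95 at z.072: [ 0.5685 -0.2627  0.072 ]
label [array([284.2, 196.4]), array([34.8, 31.3]), np.float64(8.4)] fill 0.99 at z.072: [ 0.5663 -0.3814  0.072 ]
[286.00303823 198.93796477]
```

View pics/w11.png

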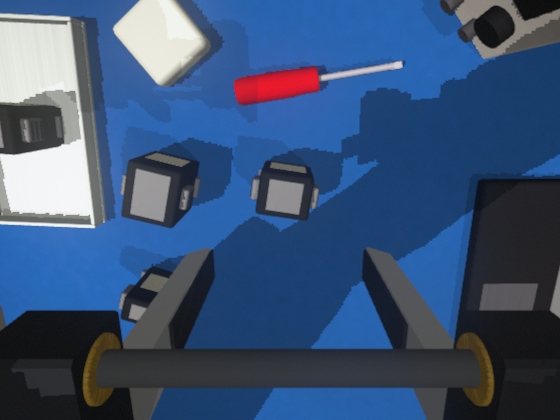

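Wrist view: the second 40 mm pack is at (285,195), turned about 8°. The thicker pack is at (150,194) and the thin one at lower left; both stay where they are.

Run:
```python
from h import *
A=Rdown(np.radians(-98.7)); plan([([.5663,-.3812,.115],A,3)],.08)
```

```text
[[[0.0023,-0.0005,0.0346],[-0.1,0.3,2.8],0.08],[[0.0021,-0.0007,0.0346],[-0.1,0.3,2.8],0.08],[[0.0018,-0.0009,0.0346],[-0.1,0.3,2.7],0.08]]
```

carry_out(
  targets=[
    [[0.002,-0.0005,0.034],[-0.1,0.3,2.8],0.08],
    [[0.002,-0.0005,0.034],[-0.1,0.3,2.8],0.08],
    [[0.002,-0.001,0.032],[-0.1,0.3,2.7],0.08],
    [[0,0,0],[0,0,0],0.08],
  ],
)

```text
time_s: 26.3
tool_pos: [0.5672, -0.3752, 0.1129]
orientation: [-0.002, 0.997, -0.075, -0.001]
ft_force: [-0.1, 0.5, 0.5]
width: 0.0798
```

Run:
```python
from h import *
s=snap("wrist","w12.png"); rel([.5663,-.3812,.052],Rdown(np.radians(-98.7))); packs(s); print(proj(s,[.5663,-.3812,.072]))
```

```text
t 26.35 p [ 0.5678 -0.3759  0.1146] shift tool mm [-0.6  5.6 62.6] turn deg [-0.14  0.06  0.1 ] w 0.08
dark [  0  53  33 112 400] [ 15.  109.1]
dark [115  64  43  51 492] [138.   90.4]
dark [   0   71   36  122 1478] [ 12.1 138.3]
dark [ 251  195   97   84 5757] [300.9 238.8]
dark [    0   203   560   217 54172] [258.8 343.7]
label [array([98.4, 47.5]), array([120.5,  96.7]), np.float64(40.9)] fill 0.86 at z.072: [ 0.6932 -0.2946  0.072 ]
label [array([382.1,  54.2]), array([  9.8, 121.4]), np.float64(71.6)] fill 0.91 at z.072: [ 0.6678 -0.4395  0.072 ]
label [array([299., 203.]), array([50., 10.]), np.float64(0.0)] fill 0.99 at z.072: [ 0.5953 -0.3855  0.072 ]
label [array([107.5, 273. ]), array([66., 51.]), np.float64(90.0)] fill 0.92 at z.072: [ 0.5688 -0.2626  0.072 ]
[298.67696578 250.08156276]
```

carry_out(
  targets=[
    [[-0.001,0.005,0.02],[0,0,0],0.08],
    [[0,0,0.02],[0,0,0],0.08],
    [[0,0,0.019],[0,0,0],0.08],
    [[0,0,0],[0,0,0],0.08],
  ],
)

```text
time_s: 26.85
tool_pos: [0.567, -0.3806, 0.0541]
orientation: [-0.001, 0.997, -0.074, 0.001]
ft_force: [0.2, -0.0, -0.2]
width: 0.0799
```

Run:
```python
from h import *
rel([.5663,-.3812,.0515],Rdown(np.radians(-98.7)));print(observe()["ft_force"].round(1))
```

```text
t 26.85 p [ 0.567  -0.3806  0.0541] shift tool mm [-0.6  0.7  2.6] turn deg [-0.13 -0.07  0.27] w 0.0799
[ 0.2 -0.  -0.2]
```

carry_out(
  targets=[
    [[-0.001,0.001,0.003],[0,0,0.3],0.08],
    [[0,0,0],[0,0,0],0.04],
    [[0,0,0],[0,0,0],0.04],
    [[0,0,0],[0,0,0],0.04],
    [[0,0,0],[0,0,0],0.04],
  ],
)

```text
time_s: 27.48
tool_pos: [0.5662, -0.382, 0.0524]
orientation: [-0.001, 0.997, -0.076, 0.001]
ft_force: [-0.2, 0.1, -3.1]
width: 0.0479
```

carry_out(
  targets=[
    [[0,0,0],[0,0,0],0.04],
    [[0,0,0],[0,0,0],0.04],
  ],
)

```text
time_s: 27.72
tool_pos: [0.5662, -0.3819, 0.0523]
orientation: [-0.001, 0.997, -0.076, 0.001]
ft_force: [-0.0, 0.6, -1.8]
width: 0.0481
```

Run:
```python
from h import *
rel([.5663,-.3812,.0515],Rdown(np.radians(-98.7)));print(observe()["ft_force"].round(1))
```

```text
t 27.73 p [ 0.5662 -0.3819  0.0523] shift tool mm [-0.1 -0.7  0.8] turn deg [-0.09 -0.16 -0.04] w 0.0481
[-0.   0.6 -1.8]
```

carry_out(
  targets=[
    [[0,0,-0.02],[0,0,0],0.04],
    [[0,0,-0.045],[0,0,0],0.04],
    [[0,0,-0.05],[0,0,0],0.04],
    [[0,0,-0.045],[0,0,0],0.04],
    [[0,0,0],[0,0,0],0.04],
  ],
)

```text
time_s: 28.35
tool_pos: [0.5649, -0.3828, 0.2223]
orientation: [-0.0, 0.997, -0.077, 0.002]
ft_force: [0.9, -0.3, -4.1]
width: 0.0482
```

Run:
```python
from h import *
D=Rdown(Y-np.pi/2); p,r,o=pose(); print(p,o["width"],o["ft_force"].round(1)); b=np.array([.5372,.0927,0])+.065*ex; print(b)
plan([([b[0],b[1],.21],D,9)],.04)
```

```text
[ 0.56492616 -0.38278698  0.22232203] 0.048191305486029866 [ 0.9 -0.3 -4.1]
[0.60139974 0.08253176 0.        ]
[[[-0.0039,-0.0517,0.0014],[0.0,0.0,0.0],0.04],[[-0.004,-0.0517,0.0014],[0.0,0.0,0.0],0.04],[[-0.0039,-0.0517,0.0013],[0.0,-0.1,0.1],0.04],[[-0.004,-0.0517,0.0014],[0.0,0.0,0.0],0.04],[[-0.0041,-0.0517,0.0014],[0.0,0.0,0.0],0.04]]
[[[-0.004,-0.0517,0.0014],[0.0,0.0,0.0],0.04],[[-0.004,-0.0517,0.0014],[0.0,-0.1,0.0],0.04],[[-0.004,-0.0517,0.0014],[0.0,0.0,0.0],0.04],[[-0.0041,-0.0518,0.0014],[0.0,0.0,0.1],0.04]]
```

carry_out(
  targets=[
    [[-0.004,-0.052,0.001],[0,0,0],0.04],
    [[-0.004,-0.052,0.001],[0,0,0],0.04],
    [[-0.004,-0.052,0.001],[0,0,0],0.04],
    [[-0.004,-0.052,0.001],[0,0,0],0.04],
    [[-0.004,-0.052,0.001],[0,0,0],0.04],
  ],
)

```text
time_s: 28.98
tool_pos: [0.5827, -0.1193, 0.2165]
orientation: [0.0, 0.997, -0.081, 0.001]
ft_force: [0.9, -0.6, -2.5]
width: 0.0478
```

carry_out(
  targets=[
    [[-0.004,-0.052,0.001],[0,0,0],0.04],
    [[-0.004,-0.052,0.001],[0,0,0],0.04],
    [[-0.004,-0.05,0.001],[0,0,0],0.04],
    [[-0.004,-0.04,0.001],[0,0,0],0.04],
    [[0,0,0],[0,0,0],0.04],
  ],
)

```text
time_s: 29.6
tool_pos: [0.5955, 0.0864, 0.2105]
orientation: [-0.0, 0.997, -0.078, -0.001]
ft_force: [0.3, -1.3, -3.4]
width: 0.0482
```

Run:
```python
from h import *
D=Rdown(Y-np.pi/2); rel([.6014,.0826,.10],D)
```

```text
t 29.6 p [0.5955 0.0864 0.2105] shift tool mm [  6.8   2.9 110.4] turn deg [-0.03  0.17  0.04] w 0.0482
```

carry_out(
  targets=[
    [[0.006,0.002,0.027],[0,0.1,0],0.04],
    [[0,0,0.027],[0,0,0],0.04],
    [[0,0,0.027],[0,0,0],0.04],
    [[0,0,0.026],[0,0,0],0.04],
    [[0,0,0],[0,0,0],0.04],
  ],
)

```text
time_s: 30.22
tool_pos: [0.5995, 0.0793, 0.1003]
orientation: [0.001, 0.997, -0.08, -0.001]
ft_force: [0.2, -0.0, -3.2]
width: 0.048
```

Run:
```python
from h import *
D=Rdown(Y-np.pi/2); rel([.6014,.0826,.10],D)
```

```text
t 30.23 p [0.5995 0.0793 0.1003] shift tool mm [ 1.3 -3.6  0.3] turn deg [ 0.07  0.15 -0.17] w 0.048
```

carry_out(
  targets=[
    [[0.0015,-0.0035,0],[0,0,-0.2],0.04],
    [[0,0,0],[0,0,0],0.04],
  ],
)

```text
time_s: 30.48
tool_pos: [0.6024, 0.0819, 0.1023]
orientation: [0.0, 0.997, -0.079, -0.0]
ft_force: [0.8, 0.2, -3.1]
width: 0.048
```

Run:
```python
from h import *
D=Rdown(Y-np.pi/2); rel([.6014,.0826,.10],D); snap("wrist","w13.png")
```

```text
t 30.48 p [0.6024 0.0819 0.1023] shift tool mm [-1.1 -0.5  2.3] turn deg [ 0.05  0.04 -0.01] w 0.048
```

View pics/w13.png

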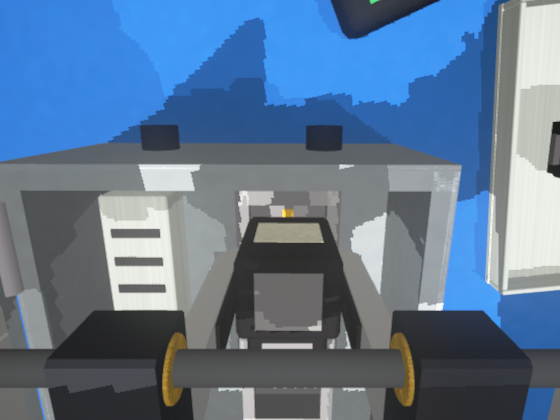

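The held pack (288,300) lines up over the +x bay, whose rim shows at columns 235–342. Lowering it.

carry_out(
  targets=[
    [[-0.001,-0.0005,0.009],[0,0,0],0.04],
    [[0,0,0.009],[0,0,0],0.04],
    [[0,0,0],[0,0,0],0.04],
  ],
)

```text
time_s: 30.9
tool_pos: [0.6016, 0.0826, 0.0838]
orientation: [0.0, 0.997, -0.078, 0.0]
ft_force: [-0.5, 0.2, -3.1]
width: 0.0481
```

Run:
```python
from h import *
D=Rdown(Y-np.pi/2); rel([.6014,.0826,.0603],D); print(observe()["ft_force"].round(1))
```

```text
t 30.9 p [0.6016 0.0826 0.0838] shift tool mm [-0.2  0.  23.5] turn deg [ 0.01 -0.01 -0.  ] w 0.0481
[-0.5  0.2 -3.1]
```

carry_out(
  targets=[
    [[0,0,0.009],[0,0,0],0.04],
    [[0,0,0.008],[0,0,0],0.04],
    [[0,0,0.005],[0,0,0],0.04],
    [[0,0,0],[0,0,0],0.04],
  ],
)

```text
time_s: 31.4
tool_pos: [0.6017, 0.0824, 0.0601]
orientation: [0.0, 0.997, -0.079, 0.0]
ft_force: [-0.5, 0.5, 2.1]
width: 0.048
```

carry_out(
  targets=[
    [[0,0,0.003],[0,0,0],0.04],
    [[0,0,0.0015],[0,0,0],0.04],
  ],
)

```text
time_s: 31.65
tool_pos: [0.6032, 0.0821, 0.0588]
orientation: [-0.001, 0.997, -0.079, 0.001]
ft_force: [-11.3, 1.4, 22.2]
width: 0.0481
```

Run:
```python
from h import *
D=Rdown(Y-np.pi/2); rel([.6014,.0826,.0603],D); print(observe()["ft_force"].round(1))
```

```text
t 31.65 p [0.6032 0.0821 0.0588] shift tool mm [-1.9 -0.2 -1.5] turn deg [-0.12 -0.15 -0.05] w 0.0481
[-11.3   1.4  22.2]
```

carry_out(
  targets=[
    [[0,0,-0.001],[0,0,0],0.04],
    [[0,0,0],[0,0,0],0.08],
    [[0,0,0],[0,0,0],0.08],
    [[0,0,0],[0,0,0],0.08],
    [[0,0,-0.03],[0,0,0],0.08],
  ],
)

```text
time_s: 32.28
tool_pos: [0.6026, 0.082, 0.089]
orientation: [-0.0, 0.997, -0.079, 0.001]
ft_force: [-0.3, 0.9, 0.6]
width: 0.0793
```

carry_out(
  targets=[
    [[0,0,-0.05],[0,0,0],0.08],
    [[0,0,-0.06],[0,0,0],0.08],
    [[0,0,-0.06],[0,0,0],0.08],
    [[0,0,-0.06],[0,0,0],0.03],
    [[0,0,-0.04],[0,0,0],0.03],
  ],
)

```text
time_s: 32.9
tool_pos: [0.6014, 0.0814, 0.367]
orientation: [0.0, 0.997, -0.079, -0.0]
ft_force: [-0.6, 0.1, -0.9]
width: 0.0634
```

Run:
```python
from h import *
D=Rdown(Y-np.pi/2); p,r,o=pose(); print(p,o["width"])
s=snap("wrist","w14.png"); packs(s,200); 
for b in (.5370,.0927,.08),(.6014,.0826,.08): print(proj(s,b))
plan([([.6175,.291,.37],D,5)],.03)
```

```text
[0.60144085 0.08136367 0.36699814] 0.06340709326394059
dark [  2   0  34  24 602] [18.8 10.3]
dark [  12    0  182   37 2474] [104.7  16.8]
dark [ 294    0  157   69 3493] [374.1  26.2]
dark [  0  20  33  82 435] [14.5 53. ]
dark [420 111  57  34 692] [450.2 122.7]
dark [    0   129   560   291 63701] [217.  319.7]
dark [ 507  134   53   46 1670] [532.  154.7]
dark [ 184  142   19  125 1342] [193.6 200. ]
dark [265 156  44  36 662] [287.1 172.5]
dark [264 202  47  37 695] [287.2 218.3]
dark [ 496  223   64   36 1005] [525.8 240. ]
dark [271 265  33   7 229] [286.9 268. ]
dark [  0 303  28  33 504] [ 11.4 318.1]
label [array([385.5,  10.5]), array([21., 37.]), np.float64(90.0)] fill 0.86 at z.072: [ 0.7718 -0.058   0.072 ]
label [array([540. ,  49.5]), array([50.2, 64.3]), np.float64(45.0)] fill 0.83 at z.072: [ 0.7024 -0.2327  0.072 ]
label [array([437.3, 125.1]), array([154.1,  93.6]), np.float64(88.4)] fill 0.87 at z.072: [ 0.635  -0.1103  0.072 ]
label [array([287. , 176.5]), array([23., 24.]), np.float64(90.0)] fill 1.07 at z.072: [0.6011 0.0829 0.072 ]
label [array([287. , 225.5]), array([21., 24.]), np.float64(90.0)] fill 1.07 at z.072: [0.536  0.0934 0.072 ]
label [array([543. , 248.8]), array([22.7, 10.9]), np.float64(9.5)] fill 0.92 at z.072: [ 0.4482 -0.2442  0.072 ]
[287.38918243 226.54844149]
[287.20186066 177.32917275]
[[[-0.0037,-0.0419,0.0003],[0.0,0.0,0.0],0.03],[[-0.0037,-0.042,0.0003],[0.0,-0.1,0.0],0.03],[[-0.0037,-0.0419,0.0003],[0.0,0.0,-0.1],0.03],[[-0.0037,-0.042,0.0004],[-0.1,-0.1,0.0],0.03],[[-0.0036,-0.0419,0.0002],[0.0,0.0,0.0],0.03]]
```

View pics/w14.png

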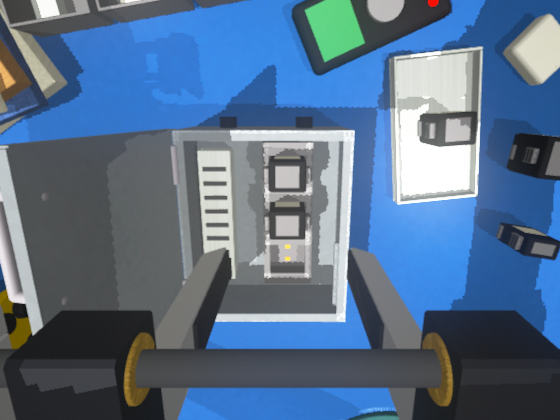

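The view shows both packs seated in the bays at (287,174) and (287,222). The charged pack stands in the tray at (448,128), and the thick and thin packs are untouched. Next is the lid bar.

carry_out(
  targets=[
    [[-0.004,-0.042,0],[0,0,0],0.03],
    [[-0.004,-0.042,0],[0,0,0],0.03],
    [[-0.004,-0.042,0],[0,0,0],0.03],
    [[-0.004,-0.042,0],[0,0,0],0.03],
    [[-0.003,-0.036,0],[0,0,0],0.03],
  ],
)

```text
time_s: 33.58
tool_pos: [0.6176, 0.2881, 0.3737]
orientation: [-0.002, 0.997, -0.082, 0.004]
ft_force: [0.1, -0.8, -0.0]
width: 0.0298
```

carry_out(
  targets=[
    [[0,0,0],[0,0,0],0.03],
    [[0,0,0],[0,0,0],0.03],
  ],
)

```text
time_s: 33.83
tool_pos: [0.6174, 0.2903, 0.3724]
orientation: [-0.001, 0.997, -0.081, 0.004]
ft_force: [-0.3, -0.3, 0.3]
width: 0.0303
```

Run:
```python
from h import *
D=Rdown(Y-np.pi/2); rel([.6185,.2895,.279],D)
s=snap("wrist","w15.png"); im=s["img"].astype(int); mx,mn=im.max(2),im.min(2)
a=[.6185,.2895,.281]; print("bar mid/ends",proj(s,a),proj(s,np.array(a)+.04*ex),proj(s,np.array(a)-.04*ex))
for r in (130,160,190,220): print(r,mx[r,225:355:3].tolist())
```

```text
t 33.83 p [0.6174 0.2903 0.3724] shift tool mm [ 0.6  0.9 93.4] turn deg [-0.18 -0.41 -0.25] w 0.0303
bar mid/ends [289.54323552 223.86899307] [289.37902706 169.87032077] [289.69482566 273.71823162]
130 [147, 147, 146, 147, 148, 146, 145, 146, 146, 145, 148, 150, 148, 150, 147, 146, 145, 145, 148, 151, 151, 151, 148, 146, 146, 147, 148, 145, 147, 148, 148, 147, 147, 146, 144, 145, 146, 146, 145, 88, 104, 106, 105, 106]
160 [151, 147, 148, 150, 152, 153, 151, 147, 147, 151, 149, 149, 148, 151, 150, 149, 150, 150, 149, 148, 147, 147, 148, 150, 150, 149, 147, 147, 146, 146, 148, 148, 148, 148, 146, 145, 146, 148, 125, 95, 105, 104, 105, 106]
190 [152, 151, 150, 152, 151, 151, 151, 150, 150, 150, 148, 150, 149, 148, 150, 151, 149, 150, 151, 143, 173, 123, 103, 107, 149, 149, 149, 149, 149, 148, 148, 148, 147, 147, 147, 149, 146, 146, 94, 104, 103, 103, 105, 104]
220 [147, 147, 146, 147, 149, 147, 147, 148, 145, 146, 146, 148, 149, 150, 151, 149, 147, 146, 147, 142, 185, 207, 188, 140, 150, 148, 148, 150, 149, 148, 148, 150, 152, 150, 150, 151, 150, 149, 88, 102, 103, 103, 103, 103]
```

The bar shows at column ~289, where projected. Descending on it.

carry_out(
  targets=[
    [[0,0,0.025],[0,-0.3,-0.2],0.03],
    [[0,0,0.025],[0,0,0],0.03],
    [[0,0,0.025],[0,0,0],0.03],
    [[0,0,0.015],[0,0,0],0.03],
    [[0,0,0],[0,0,0],0.03],
  ],
  newtons=30,
)

```text
time_s: 34.5
tool_pos: [0.6186, 0.2859, 0.2816]
orientation: [-0.003, 0.997, -0.082, 0.002]
ft_force: [-0.3, 0.1, 0.5]
width: 0.0299
```

Run:
```python
from h import *
D=Rdown(Y-np.pi/2); rel([.6185,.2895,.279],D); print(observe()["ft_force"].round(1))
```

```text
t 34.5 p [0.6186 0.2859 0.2816] shift tool mm [-0.6 -3.6  2.6] turn deg [-0.31 -0.19 -0.36] w 0.0299
[-0.3  0.1  0.5]
```

carry_out(
  targets=[
    [[0,-0.0035,0.0025],[0,0,0],0.03],
    [[0,0,0],[0,0,0],0.0],
    [[0,0,0],[0,0,0],0.0],
    [[0,0,0],[0,0,0],0.0],
    [[0,0,0],[0,0,0],0.0],
  ],
)

```text
time_s: 35.12
tool_pos: [0.6199, 0.2893, 0.2814]
orientation: [-0.003, 0.997, -0.082, 0.003]
ft_force: [0.6, 0.3, -1.6]
width: 0.009
```

Run:
```python
from h import *
lid(n=11,to=0.0)
```

```text
theta 1.741 radial err mm 3.8 f [ 0.6  0.3 -1.6] w 0.009 t 35.125
[[[-0.0043,0.03,-0.006],[-0.4,-0.3,-0.4],0.0],[[0.0,0.0296,-0.0046],[0.0,0.0,0.0],0.0],[[0.0,0.03,0.0001],[0.0,0.0,0.0],0.0],[[-0.0001,0.0296,0.0048],[0.0,0.0,0.0],0.0],[[0.0,0.0285,0.0094],[0.0,0.0,0.0],0.0]]
[[[0.0,0.0266,0.0137],[0.0,0.0,0.0],0.0],[[0.0,0.0242,0.0178],[0.0,0.0,0.0],0.0],[[0.0,0.021,0.0214],[0.0,0.0,0.0],0.0],[[0.0,0.0174,0.0244],[0.0,0.0,0.0],0.0],[[0.0,0.0133,0.0269],[0.0,0.0,0.0],0.0]]
[[[0.0,0.009,0.0286],[0.0,0.0,0.0],0.0]]
```

carry_out(
  targets=[
    [[-0.001,0.03,-0.0085],[0,0,0],0.0],
    [[-0.001,0.0295,-0.0045],[0,0,0],0.0],
    [[0,0.03,0],[0,0,0],0.0],
    [[0,0.0295,0.005],[0,0,0],0.0],
  ],
)

```text
time_s: 35.62
tool_pos: [0.6002, 0.172, 0.2908]
orientation: [-0.005, 0.997, -0.079, 0.006]
ft_force: [5.1, 1.0, -6.9]
width: 0.0089
```

Run:
```python
from h import *
lid(np.array([.5749,.034,.147]),n=7,to=0.0)
```

```text
theta 1.111 radial err mm 1.4 f [ 5.1  1.  -6.9] w 0.0089 t 35.625
[[[-0.0034,0.0284,0.0103],[-0.7,-0.7,-0.1],0.0],[[0.0,0.0267,0.0138],[0.0,0.0,0.0],0.0],[[0.0,0.0243,0.0178],[0.0,0.0,0.0],0.0],[[0.0,0.0211,0.0214],[0.0,0.0,0.0],0.0],[[0.0,0.0175,0.0245],[0.0,0.0,0.0],0.0]]
[[[0.0,0.0134,0.0269],[0.0,0.0,0.0],0.0],[[0.0,0.0089,0.0287],[0.0,0.0,0.0],0.0]]
```

carry_out(
  targets=[
    [[-0.003,0.028,0.01],[-0.5,-0.5,0],0.0],
    [[0,0.027,0.014],[0,0,0],0.0],
    [[0,0.024,0.018],[0,0,0],0.0],
  ],
)

```text
time_s: 36.0
tool_pos: [0.5855, 0.0912, 0.2484]
orientation: [-0.003, 0.997, -0.08, 0.004]
ft_force: [9.5, 8.9, -12.1]
width: 0.009
```

Run:
```python
from h import *
lid(np.array([.5749,.034,.147]),n=4,to=0.0)
```

```text
theta 0.623 radial err mm 1.7 f [  9.5   8.9 -12.1] w 0.009 t 36.0
[[[-0.0016,0.0195,0.0224],[-0.4,-0.4,-0.1],0.0],[[0.0,0.017,0.0242],[0.0,0.0,0.0],0.0],[[0.0,0.013,0.0265],[0.0,0.0,0.0],0.0],[[0.0,0.0087,0.0282],[0.0,0.0,0.0],0.0]]
```

carry_out(
  targets=[
    [[-0.0015,0.0195,0.022],[-0.3,-0.3,0],0.0],
    [[0,0.017,0.024],[0,0,0],0.0],
    [[0,0.013,0.022],[0,0,0],0.0],
  ],
)

```text
time_s: 36.38
tool_pos: [0.5767, 0.0423, 0.1786]
orientation: [-0.003, 0.997, -0.08, 0.003]
ft_force: [12.7, 24.2, -11.8]
width: 0.0092
```

Run:
```python
from h import *
lid(np.array([.5749,.034,.147]),n=2,to=0.0)
```

```text
theta 0.172 radial err mm 1.6 f [ 12.7  24.2 -11.8] w 0.0092 t 36.375
[[[-0.0006,0.0043,0.0159],[-0.3,-0.3,-0.1],0.0],[[0.0,0.0043,0.0157],[0.0,0.0,0.0],0.0]]
```

carry_out(
  targets=[
    [[0,0.002,0.015],[-0.2,-0.2,0],0.0],
    [[0,0.003,0.013],[0,0,0],0.0],
    [[0,0,0.002],[0,0,0],0.0],
    [[0,0,0],[0,0,0],0.0],
  ],
)

```text
time_s: 36.88
tool_pos: [0.5753, 0.0339, 0.1481]
orientation: [-0.001, 0.997, -0.081, 0.001]
ft_force: [0.2, 0.2, 0.4]
width: 0.0091
```

Run:
```python
from h import *
lid(np.array([.5749,.034,.147]),n=2,to=0.0)
```

```text
theta 0.005 radial err mm 0.3 f [0.2 0.2 0.4] w 0.0091 t 36.875
[[[-0.0004,-0.0002,0.0006],[-0.1,-0.1,-0.3],0.0],[[0.0,0.0001,0.0005],[0.0,0.0,0.0],0.0]]
```

carry_out(
  targets=[
    [[0,0,0.003],[0,0,0],0.0],
    [[0,0,0.002],[0,0,0],0.0],
    [[0,0,0],[0,0,0],0.03],
    [[0,0,0],[0,0,0],0.03],
    [[0,0,-0.02],[0,0,0],0.03],
  ],
)

```text
time_s: 37.5
tool_pos: [0.5754, 0.0332, 0.1667]
orientation: [-0.003, 0.997, -0.081, 0.002]
ft_force: [-0.5, 0.4, -1.0]
width: 0.0296
```

carry_out(
  targets=[
    [[0,0,-0.035],[0,0,0],0.03],
    [[0,0,-0.01],[0,0,0],0.03],
  ],
)

```text
time_s: 37.75
tool_pos: [0.5754, 0.0325, 0.2153]
orientation: [-0.003, 0.997, -0.081, 0.002]
ft_force: [-0.0, -0.6, -0.3]
width: 0.0297
```

Run:
```python
from h import *
D=Rdown(Y-np.pi/2); p,r,o=pose(); print(p,o["width"],o["time_s"]); plan([([.4700,.0615,.21],D,4),([.47,.0615,.144],D,3)],.03)
```

```text
[0.57539248 0.03245448 0.21527755] 0.029746375362460744 37.75
[[[-0.0272,-0.0029,0.0012],[-0.1,-0.1,-0.1],0.03],[[-0.0272,-0.0029,0.0013],[-0.1,0.0,-0.1],0.03],[[-0.0271,-0.003,0.0012],[0.0,-0.1,0.0],0.03],[[-0.0272,-0.003,0.0013],[-0.1,0.0,-0.1],0.03],[[0.0,0.0,0.022],[0.0,0.0,0.0],0.03]]
[[[0.0,0.0,0.022],[0.0,0.0,0.0],0.03],[[0.0,0.0,0.022],[0.0,0.0,0.0],0.03]]
```

carry_out(
  targets=[
    [[-0.027,-0.003,0.001],[0,0,0],0.03],
    [[-0.027,-0.003,0.001],[0,0,0],0.03],
    [[-0.027,-0.003,0.001],[0,0,0],0.03],
    [[-0.022,-0.003,0.001],[0,0,0],0.03],
    [[0,0,0],[0,0,0],0.03],
  ],
)

```text
time_s: 38.38
tool_pos: [0.4726, 0.0614, 0.2122]
orientation: [-0.003, 0.997, -0.081, 0.002]
ft_force: [0.2, -0.2, 0.8]
width: 0.0299
```

Run:
```python
from h import *
D=Rdown(Y-np.pi/2); rel([.470,.0615,.144],D); s=snap("wrist","w16.png"); im=s["img"].astype(int); mx=im.max(2)
k=np.array([.470,.0615,.157]); print(proj(s,k),proj(s,k+.017*ex),proj(s,k-.017*ex))
u,v=proj(s,k).astype(int)
for r in (v-10,v,v+10): print(r,u-40,mx[r,u-40:u+41:2].tolist())
# lid shut check: -y corners of the lid in the picture
print([proj(s,q) for q in ([.3995,.0365,.11],[.6485,-.003,.11])])
```

```text
t 38.38 p [0.4726 0.0614 0.2122] shift tool mm [-2.9  0.8 68.2] turn deg [-0.4  -0.24 -0.3 ] w 0.0299
[289.49810955 246.04463121] [289.39619473 220.76143734] [289.59609361 270.35267482]
236 249 [193, 193, 193, 191, 189, 187, 187, 187, 188, 191, 189, 189, 188, 187, 170, 196, 201, 130, 60, 61, 59, 61, 60, 59, 111, 145, 144, 129, 140, 152, 175, 190, 189, 189, 187, 188, 188, 188, 188, 187, 187]
246 249 [191, 193, 193, 183, 188, 190, 190, 190, 189, 189, 191, 190, 189, 188, 189, 190, 191, 136, 68, 70, 68, 68, 67, 63, 145, 188, 187, 185, 186, 186, 185, 184, 185, 186, 188, 184, 181, 189, 187, 188, 188]
256 249 [106, 105, 106, 89, 63, 61, 189, 189, 188, 191, 190, 188, 188, 189, 188, 188, 189, 136, 67, 71, 69, 68, 68, 64, 155, 192, 192, 190, 190, 190, 191, 189, 188, 188, 57, 58, 89, 102, 102, 102, 102]
[array([333.71082706, 300.76823341]), array([345.47405509, -58.67857991])]
```

carry_out(
  targets=[
    [[-0.003,0.001,0.02],[-0.2,-0.2,-0.3],0.03],
    [[0,0,0.022],[0,0,0],0.03],
    [[0,0,0.022],[0,0,0],0.03],
    [[0,0,0],[0,0,0],0.03],
  ],
  newtons=25,
)

```text
time_s: 38.92
tool_pos: [0.4716, 0.0593, 0.1439]
orientation: [-0.0, 0.997, -0.079, 0.0]
ft_force: [0.0, 0.3, 1.0]
width: 0.03
```

Run:
```python
from h import *
rel([.470,.0615,.1435],Rdown(Y-np.pi/2)); print(observe()["ft_force"].round(1))
```

```text
t 38.92 p [0.4716 0.0593 0.1439] shift tool mm [-1.9 -1.9  0.4] turn deg [-0.02 -0.03 -0.05] w 0.03
[0.  0.3 1. ]
```

carry_out(
  targets=[
    [[-0.002,-0.002,0],[0,0,0],0.03],
    [[0,0,0],[0,0,0],0.0],
    [[0,0,0],[0,0,0],0.0],
    [[0,0,0],[0,0,0],0.0],
    [[0,0,0],[0,0,0],0.0],
  ],
)

```text
time_s: 39.55
tool_pos: [0.4707, 0.0609, 0.145]
orientation: [0.0, 0.997, -0.079, 0.001]
ft_force: [1.4, -1.8, -3.4]
width: 0.0088
```

carry_out(
  targets=[
    [[0,0,0],[0,0,-10],0],
    [[0,0,0],[0,0,-10],0],
    [[0,0,0],[0,0,-10],0],
    [[0,0,0],[0,0,-10],0],
    [[0,0,0],[0,0,-10],0],
  ],
)

```text
time_s: 40.17
tool_pos: [0.4703, 0.0624, 0.145]
orientation: [-0.0, 0.932, 0.362, 0.001]
ft_force: [-0.7, -0.1, -3.5]
width: 0.0088
```

Run:
```python
from h import *
rel([.470,.0615,.1435],Rdown(Y)); o=observe(); print(o["ft_force"].round(1),o["wrist_torque"].round(2))
```

```text
t 40.17 p [0.4703 0.0624 0.145 ] shift tool mm [-0.8  0.5  1.5] turn deg [  0.06  -0.09 -38.53] w 0.0088
[-0.7 -0.1 -3.5] [ 0.02  0.32 -0.09]
```

carry_out(
  targets=[
    [[0,0,0],[0,0,-10],0],
    [[0,0,0],[0,0,-10],0],
    [[0,0,0],[0,0,-10],0],
    [[0,0,0],[0,0,-8],0],
    [[0,0,0],[0,0,-2],0],
  ],
)

```text
time_s: 40.8
tool_pos: [0.4692, 0.0629, 0.1449]
orientation: [-0.001, 0.744, 0.668, 0.001]
ft_force: [1.0, -1.3, -3.3]
width: 0.0089
```

Run:
```python
from h import *
rel([.470,.0615,.1435],Rdown(Y)); o=observe(); print(o["ft_force"].round(1),o["wrist_torque"].round(2))
```

```text
t 40.8 p [0.4692 0.0629 0.1449] shift tool mm [-1.3  0.9  1.4] turn deg [-0.03 -0.12  2.84] w 0.0089
[ 1.  -1.3 -3.3] [-0.23 -0.08 -0.42]
```

carry_out(
  targets=[
    [[0,0,0],[0,0,0],0.03],
    [[0,0,0],[0,0,0],0.03],
    [[0,0,-0.025],[0,0,0],0.03],
    [[0,0,-0.05],[0,0,0],0.03],
    [[0,0,-0.06],[0,0,0],0.03],
  ],
)

```text
time_s: 41.42
tool_pos: [0.4678, 0.0627, 0.2806]
orientation: [-0.001, 0.747, 0.665, -0.003]
ft_force: [0.6, 0.7, 0.4]
width: 0.0299
```

carry_out(
  targets=[
    [[0.02,-0.02,-0.04],[0,0,0],0.08],
    [[0,0,0],[0,0,0],0.08],
    [[0,0,0],[0,0,0],0.08],
  ],
)

```text
time_s: 41.8
tool_pos: [0.4513, 0.0856, 0.3252]
orientation: [-0.001, 0.749, 0.663, 0.001]
ft_force: [-0.0, -0.1, -0.5]
width: 0.0569
```

Run:
```python
from h import *
w=snap("wrist"); s=snap("scene"); 
a=cv2.resize(w["img"],(400,300)); b=cv2.resize(s["img"][140:300,120:400],(400,229),interpolation=cv2.INTER_CUBIC); b=np.vstack([b,np.zeros((71,400,3),np.uint8)])
cv2.imwrite("pics/final.png",np.hstack([a,b])[:,:,::-1]); p,r,o=pose(); print(p,o["time_s"],o["width"])
for q in ([.3995,.0365,.11],[.6485,-.003,.11]): print(proj(w,q)*400/560)
```

```text
[0.45132668 0.08538995 0.32489564] 41.9 0.06499444388329503
[175.11103831 169.03943575]
[336.61914247 174.62364088]
```

View pics/final.png

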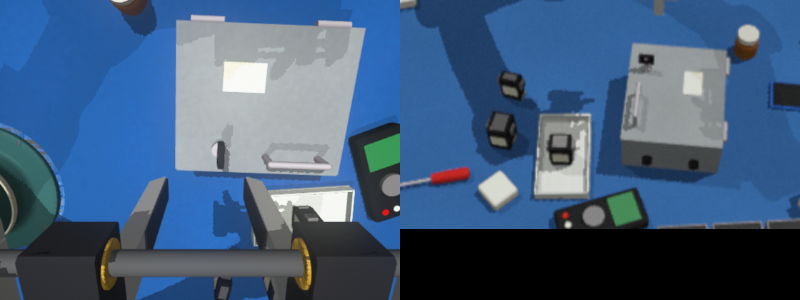

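The final picture shows the lid shut with its corners where expected. The key, at (221,154), is back across the lid in the locked position. The charged pack stands in the tray and only the thick and thin packs are left on the bench. Handing in.

```bash
python3 -c "
from cell import *
print(close_job())"
```

```text
the job is handed in; nothing more can be done
None
```

The job is done and handed in at about 42 s on the robot's clock.

I unlocked the case with the key and opened the lid to its stop. The one charged pack went from the middle bay into the tray, upright. Both loose 40 mm packs went into bays, the middle one and the one at the case's +x end, each pressed to the floor with the buttons squeezed. Then I lowered the lid with the bar in the gripper and turned the key back until it met its stop.

**Last checks**
- **Bays:** both pack tops showed in the bays within 2 px of where they should be, at seated height. I did not pull on them to test the latches.
- **Lid and key:** the final picture shows the lid shut and the key back in its locked position.
- **Tray and bench:** the charged pack stands in the tray. The thick and thin packs are still on the bench, and I saw no sign that anything else there had moved.

**Forces:** setting the packs down raised the force briefly to about 36 N at the wrist, because small downward moves lagged and then caught up. The force rule's limits are 40 N for the arm or gripper body pressing on something and 120 N at the wrist.

No check failed or disagreed.

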